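# Discard used sample tubes through the shutter unit

## Task

Switch the tube discard unit off at its rocker, pull its stiff shutter open until the shutter's leading edge is level with the brass marker blade, and with it left there drop every used tube that lies loose on the bench into the well. Then push the shutter fully shut and only after that switch the unit back on. Leave the pot, bottle, tape and scissors where they are.

Things in the scene. Friction and masses are not known exactly. Their poses are not given: they have to be found in the camera images.
- unit: White bench-top tube discard unit, fixed, 208 mm (its x) by 305 mm (its y) and 120 mm high; origin on the bench under it, z up. Its +y half (y 5 to 148 mm, x -50 to 90 mm) is an open well, closed on top by a steel sliding shutter; its -y half is a solid deck that the shutter slides out over. Two guide rails 9 mm high run along y at x -59 and 99 mm. Along its -x (front) edge, on top, is the rocker switch.
- mouth (a point): Centre of the well's whole mouth (140 mm along the unit's x, 143 mm along its y), level with the unit's top, 120 mm above the bench. Axes as the unit's. The well's floor slopes: 83 mm below this at its +y end, 112 mm at its -y end. Tubes dropped on just the same line may pile up too high; spread them a little.
- gate (a joint): Travel of the steel shutter in m: 0 fully shut, up to 0.125 open; it opens towards the unit's -y. Stiff: about 9 N of sliding friction (a little more when moved fast), stays where it is left. May start up to 12 mm open. The shutter is a plate 150 by 150 mm, 4 mm thick, lying on the unit's top.
- gate_handle (a point): Shutter's handle: upright black bar 72 mm along the unit's x, 14 mm thick along the unit's y, rising 46 mm above the shutter plate, near the shutter's -y end. Point: on its middle, 26 mm above the plate (20 mm below its top). Axes as the unit's. Can be pinched from above across its thickness.
- gate_edge (a point): Middle of the shutter's leading (+y) edge, top face. The well is open from this edge to the end wall at the unit's y = 148 mm. It lies 130 mm to the +y side of the handle's point.
- marker (a point): Thin upright brass blade (5 mm thick along the unit's y, top about 45 mm above the unit's top) of the marker clip on the unit's back (+x) wall, beside the mouth. Axes as the unit's. The shutter is set when its leading edge has the same y as this, in the unit's frame: about 68 to 100 mm from shut.
- rocker (a joint): Unit's mains rocker in rad: 0 = off (the -y half down), 0.5 = on (the +y half down). Over-centre, springs to either end past 0.25; about 2 N at the raised half flips it.
- rocker_mid (a point): Middle of the rocker's top face, on its pivot line, 139 mm above the bench. The black rocker is 78 mm along the unit's y and 34 mm along its x and tips about the unit's x; each half stands about 9 mm higher or lower at its end.
- rocker_on_half (a point): Where to push down for on: over the +y half of the rocker (single white bar), 27 mm from its middle, at the level height of its face (fixed point; pushing the face down to about 5 mm below it is enough).
- rocker_off_half (a point): Where to push down for off: over the -y half of the rocker (white ring of dots), 27 mm from its middle, at the level height of its face (fixed point; pushing the face down to about 5 mm below it is enough).
- tube1_mid (a point): Used sample tube lying on the bench, 94 mm long along its x, 18 mm across; round clear body, dark purple square cap 26 mm long at its +x end, about 25 g; may be absent. Point at the centre of its length and thickness (9 mm above what it lies on). It does not roll easily.
- tube2_mid (a point): Used sample tube lying on the bench, 94 mm long along its x, 18 mm across; round clear body, dark purple square cap 26 mm long at its +x end, about 25 g; may be absent. Point at the centre of its length and thickness (9 mm above what it lies on). It does not roll easily.
- tube3_mid (a point): Used sample tube lying on the bench, 94 mm long along its x, 18 mm across; round clear body, dark purple square cap 26 mm long at its +x end, about 25 g; may be absent. Point at the centre of its length and thickness (9 mm above what it lies on). It does not roll easily.
- tube4_mid (a point): Used sample tube lying on the bench, 94 mm long along its x, 18 mm across; round clear body, dark purple square cap 26 mm long at its +x end, about 25 g; may be absent. Point at the centre of its length and thickness (9 mm above what it lies on). It does not roll easily.
- tube5_mid (a point): Used sample tube lying on the bench, 94 mm long along its x, 18 mm across; round clear body, dark purple square cap 26 mm long at its +x end, about 25 g; may be absent. Point at the centre of its length and thickness (9 mm above what it lies on). It does not roll easily.
- tube6_mid (a point): Used sample tube lying on the bench, 94 mm long along its x, 18 mm across; round clear body, dark purple square cap 26 mm long at its +x end, about 25 g; may be absent. Point at the centre of its length and thickness (9 mm above what it lies on). It does not roll easily.
- pot_mid (a point): Bystander: low lidded specimen pot, 52 mm wide, 34 mm high, standing among the tubes; centre.
- sanitiser_mid (a point): Bystander: bottle 64 mm wide, 170 mm high; centre.
- tape_mid (a point): Bystander: tape roll lying flat, 90 mm wide, 25 mm high; centre.
- scissors_mid (a point): Bystander: steel scissors lying flat, about 150 mm long; point near the middle.
Things that resemble listed ones, but are neither listed nor needed, are in the scene too. What is shaped like the part that bears tube1_mid but red is not meant. Leave any blue look-alike of the part that bears tube3_mid alone.

How it is judged (in metres and radians):
On the way, in this order (a step that is already met when the one before it is completed fails the run):
1. the unit is switched off, the shutter not yet pulled open (value of joint rocker below 0.08 rad and value of joint gate below 0.03 m), for 0.2 s.
2. the shutter's leading edge is level with the marker (within 8 mm) and standing still, unit off (y of gate_edge in the frame of marker between -0.008 and 0.008 m and velocity of joint gate between -0.005 and 0.005 m/s and value of joint rocker below 0.08 rad), for 0.4 s.
3. all loose tubes are in the well, the shutter still level with the marker (within 11 mm), unit off (x of tube1_mid in the frame of unit between -0.05 and 0.09 m and y of tube1_mid in the frame of unit between 0.005 and 0.148 m and z of each of tube1_mid, tube2_mid, tube3_mid, tube4_mid, tube5_mid, tube6_mid in the frame of unit below 0.105 m and x of tube2_mid in the frame of unit between -0.05 and 0.09 m and y of tube2_mid in the frame of unit between 0.005 and 0.148 m and x of tube3_mid in the frame of unit between -0.05 and 0.09 m and y of tube3_mid in the frame of unit between 0.005 and 0.148 m and x of tube4_mid in the frame of unit between -0.05 and 0.09 m and y of tube4_mid in the frame of unit between 0.005 and 0.148 m and x of tube5_mid in the frame of unit between -0.05 and 0.09 m and y of tube5_mid in the frame of unit between 0.005 and 0.148 m and x of tube6_mid in the frame of unit between -0.05 and 0.09 m and y of tube6_mid in the frame of unit between 0.005 and 0.148 m and linear speed of each of tube1, tube2, tube3, tube4, tube5, tube6 below 0.05 m/s and y of gate_edge in the frame of marker between -0.011 and 0.011 m and value of joint rocker below 0.08 rad), for 0.3 s.
4. the shutter is fully shut (within 5 mm) over the tubes, unit still off (x of tube1_mid in the frame of unit between -0.05 and 0.09 m and y of tube1_mid in the frame of unit between 0.005 and 0.148 m and z of each of tube1_mid, tube2_mid, tube3_mid, tube4_mid, tube5_mid, tube6_mid in the frame of unit below 0.105 m and x of tube2_mid in the frame of unit between -0.05 and 0.09 m and y of tube2_mid in the frame of unit between 0.005 and 0.148 m and x of tube3_mid in the frame of unit between -0.05 and 0.09 m and y of tube3_mid in the frame of unit between 0.005 and 0.148 m and x of tube4_mid in the frame of unit between -0.05 and 0.09 m and y of tube4_mid in the frame of unit between 0.005 and 0.148 m and x of tube5_mid in the frame of unit between -0.05 and 0.09 m and y of tube5_mid in the frame of unit between 0.005 and 0.148 m and x of tube6_mid in the frame of unit between -0.05 and 0.09 m and y of tube6_mid in the frame of unit between 0.005 and 0.148 m and value of joint gate below 0.005 m and value of joint rocker below 0.08 rad), for 0.2 s.
5. the unit is switched on (value of joint rocker above 0.42 rad and value of joint gate below 0.005 m), for 0.2 s.
At the end, for the whole second after the job is handed in: Every tube present lies at rest in the well (its middle inside the well's walls and at least 15 mm below the unit's top), the shutter is within 5 mm of fully shut, and the rocker is on (above 0.42 rad) (all of step 5 and x of tube1_mid in the frame of unit between -0.05 and 0.09 m and y of tube1_mid in the frame of unit between 0.005 and 0.148 m and z of each of tube1_mid, tube2_mid, tube3_mid, tube4_mid, tube5_mid, tube6_mid in the frame of unit below 0.105 m and x of tube2_mid in the frame of unit between -0.05 and 0.09 m and y of tube2_mid in the frame of unit between 0.005 and 0.148 m and x of tube3_mid in the frame of unit between -0.05 and 0.09 m and y of tube3_mid in the frame of unit between 0.005 and 0.148 m and x of tube4_mid in the frame of unit between -0.05 and 0.09 m and y of tube4_mid in the frame of unit between 0.005 and 0.148 m and x of tube5_mid in the frame of unit between -0.05 and 0.09 m and y of tube5_mid in the frame of unit between 0.005 and 0.148 m and x of tube6_mid in the frame of unit between -0.05 and 0.09 m and y of tube6_mid in the frame of unit between 0.005 and 0.148 m and linear speed of each of tube1, tube2, tube3, tube4, tube5, tube6 below 0.05 m/s); the robot touches nothing.
It fails at once if the pot is moved more than 60 mm (distance of pot_mid from where it was at the start of the episode above 0.06 m).
It fails at once if the sanitiser is moved more than 60 mm (distance of sanitiser_mid from where it was at the start of the episode above 0.06 m).
It fails at once if the tape is moved more than 60 mm (distance of tape_mid from where it was at the start of the episode above 0.06 m).
It fails at once if the scissors is moved more than 60 mm (distance of scissors_mid from where it was at the start of the episode above 0.06 m).
Of tube1, tube2, tube3, tube4, tube5, tube6 only 4 to 6 are there at a start; the rules pass over those that are not, and their reading is None.
At some moment in a run one of tube1, tube2, tube3, tube4, tube5, tube6 may be knocked a few centimetres aside while the robot is not near it.
Once in a run the grip may slacken for a moment while it holds something.
It also fails if it takes over 210 s, if anything falls off the work surface, if the arm or the gripper's body presses on something with over 40 N, if the wrist force passes 120 N, or if a joint passes its speed limit or range.

## Robot

A 6-joint arm with a two-finger parallel gripper is mounted at the origin on the work surface. World frame = base frame: x ahead of the robot, y to its left, z up, the work surface at z = 0. Lengths are in mm, angles in rad, forces in N, time in s.
With the tool pointing down it reaches from about 275 to 825 mm from the base axis. Payload 4.9 kg.
Tool frame: the origin (TCP) lies between the finger pads; the fingertips stand 11 mm ahead of it and the grasp point (between the pads) lies 8 mm behind it (ctrl.tip_reach is the distance from the TCP to the fingertips, in mm); z points along the fingers, y is the direction in which the jaws open and shut (so a half turn about z gives the same grasp; the last joint's range is limited). The gripper opens to 85 mm and grips with 20 to 120 N. Pads are 22 mm wide; open, the fingers measure 114 mm over their backs; the gripper's body (76 mm by 85 mm) begins 54 mm behind the grasp point. The pads swing forward as they close: fully open they stand 13 mm farther back than shut.
Start: joints at [-1.447, 0.326, -0.193, 1.052, 0, 1.437], TCP at [140.236, -531.839, 242.281] pointing down, gripper open.
Joint ranges: [-2.65, 2.65], [-0.97, 1.79], [-1.3, 1.35], [-1.93, 2.1], [-1.47, 1.37], [-3.14, 3.14]. Speed limits (rad/s): [2.57, 2.57, 3.14, 3.14, 3.14, 3.14].

## Interface

Orientations are given as a unit quaternion [w, x, y, z].
In Python, from cell import telemetry, viewer, ctrl gives the robot as it stands. The module is installed in compiled form; this text tells all that it offers.
- The arm moves only by the shell command python3 -m pendant 'ROWS' [FORCE]. ROWS is JSON, a list of rows, each a list of 7 numbers: the shift along the tool's x, y, z in m, then the turn, a rotation vector about the tool's x, y, z in degrees, then the gripper command: -1 is shut, 1 is fully open, values between are in proportion. A call has exactly 5 rows; each row shifts and turns the commanded pose from where the row before left it, along the tool's axes as they then stand; what a row does not reach is not made up. A row lasts 1/12 s, in which the tool goes at most 41.7 mm and 7.16 degrees, less where a joint would pass 70% of its speed; a pose out of reach is approached as far as the arm can. A call is refused whole if a number of a shift passes 0.0417 or a number of a turn 7.16, either way. A call with a gripper value outside its range is refused whole. The fingers move at their own pace and stop on an object; FORCE is the grip in N (left out, the last holds). Time passes only in rows, so rows that do not move let the fingers close, or fill a call up. It gives the time, the measured TCP pose, the force and the opening at its end, in the units of the state.
- telemetry.get_obs(): the state, without advancing time (a new reading comes with each control period).
- viewer.camera(name): name is "scene" or "side" or "wrist"; returns the picture (420x560x3 uint8, red, green, blue); there is no depth.
- viewer.calibration(name): a dict with "intrinsics" (3x3 intrinsics, pixels), "R" (3x3) and "t" (3): a world point X has camera coordinates R X + t; the wrist camera has in their place "tool_from_camera" (4x4, takes a point from camera to tool coordinates, whose origin is the TCP and whose axes are the flange's). Camera axes: x right, y down, z forward; pixel columns grow to the right and rows downward; lengths in mm; the calibration is good to about 2 mm. A picture is of the moment at which its call begins: read the wrist's pose just before it. calibration takes no time and is no camera call.
- ctrl.finish_job(): hands the job in, once; it reports no verdict.
The state is a dict: "t": time; "joint_positions": joint angles; "qd": joint speeds; "joint_efforts": joint torques, N m; "position": TCP position; "ee_rot": TCP orientation; "force": force on the tool from outside, world axes, zero at the start; "ft_torque": the same for the moment, N m; "grip_width": opening from 0.0 (shut) to 1.0 (fully open).
Only numpy, scipy, OpenCV 4.12 (cv2) and the standard library are available. Lean on these libraries where they do the work, as an engineer would, in place of code of your own. Each camera call takes 0.05 s, during which the arm holds its last target. There are 200 camera calls.

## Working session

There is one attempt and no reset: what is moved stays moved. The work goes in short steps, Python scripts to look and compute and a shell command to move; the robot and the scene stay as the last step left them, time stands still between calls to the robot, and variables do not carry over. Pictures are saved under pics/ and viewed, about 12 in all and at most 16, crops included, and the job is handed in when it is done.

```bash
mkdir -p pics
cat > h.py <<'E'
import numpy as np, cv2
from scipy.spatial.transform import Rotation as Rn
from cell import telemetry, viewer, ctrl
def snap(cam,name):
    o=telemetry.get_obs(); im=viewer.camera(cam)
    np.savez('pics/'+name+'.npz',im=im,p=o['position'],q=o['ee_rot'])
    cv2.imwrite('pics/'+name+'.png',cv2.cvtColor(im,cv2.COLOR_RGB2BGR)); return im,o
def camray(cam,o=None):
    c=viewer.calibration(cam);K=np.array(c['intrinsics'])
    if cam=='wrist':
        T=np.array(c['tool_from_camera']);q=o['ee_rot'];R=Rn.from_quat([q[1],q[2],q[3],q[0]]).as_matrix()
        M=R@T[:3,:3]; C=R@T[:3,3]+np.array(o['position'])
    else:
        M=np.array(c['R']).T; C=-M@np.array(c['t'])
    return K,M,C
def ray(cam,uv,o=None):
    K,M,C=camray(cam,o); d=M@np.linalg.inv(K)@np.array([uv[0],uv[1],1.]); return C,d
def onz(cam,uv,z,o=None):
    C,d=ray(cam,uv,o); return C+d*(z-C[2])/d[2]
def proj(cam,X,o=None):
    K,M,C=camray(cam,o); p=K@(M.T@(np.array(X)-C)); return p[:2]/p[2]
def load(n):
    d=np.load('pics/'+n+'.npz'); return d['im'],dict(position=d['p'],ee_rot=d['q'])
E
python3 - <<'E'
from h import *
for c in('scene','side'):
    snap(c,c+'0'); K,M,C=camray(c); print(c,C.round(),M[:,2].round(2),K[0,0])
print(viewer.calibration('wrist'),ctrl.tip_reach,telemetry.get_obs())
a=cv2.imread('pics/scene0.png');b=cv2.imread('pics/side0.png')
E
```

```text
scene [1357.  949. 1042.] [-0.54 -0.6  -0.59] 546.1448425239058
side [-27. 643. 603.] [ 0.59 -0.63 -0.5 ] 420.1997438003469
{'intrinsics': array([[295.36820259,   0.        , 278.54864033],
       [  0.        , 295.36820259, 209.65472297],
       [  0.        ,   0.        ,   1.        ]]), 'tool_from_camera': array([[-6.67050308e-04, -9.47588649e-01, -3.19492264e-01,
         8.16192933e+01],
       [ 9.99999680e-01, -4.90700359e-04, -6.32466031e-04,
         1.05345337e+00],
       [ 4.42542663e-04, -3.19492584e-01,  9.47588673e-01,
        -1.32156743e+02],
       [ 0.00000000e+00,  0.00000000e+00,  0.00000000e+00,
         1.00000000e+00]])} 11.0 {'t': 0.1, 'joint_positions': array([-1.44715298e+00,  3.26857058e-01, -1.93473644e-01,  1.05197812e+00,
        2.54900143e-05,  1.43658567e+00]), 'qd': array([-0.00110824, -0.00233718,  0.00177317,  0.00045464, -0.00034328,
       -0.00234614]), 'joint_efforts': array([ 1.09611119e-03, -4.44238257e+01,  2.63038212e+01,  7.83863885e-03,
       -1.15465805e-04,  8.34193088e-06]), 'position': array([ 140.20535029, -531.32506797,  241.59091588]), 'ee_rot': array([-7.56171732e-04,  9.91700138e-01,  1.28570077e-01,  1.67405705e-05]), 'force': array([-0.50384881,  0.02105173, -1.00581232]), 'ft_torque': array([0.01603482, 0.00158498, 0.00344286]), 'grip_width': 1.0009759768494946}
```

View pics/scene0.png

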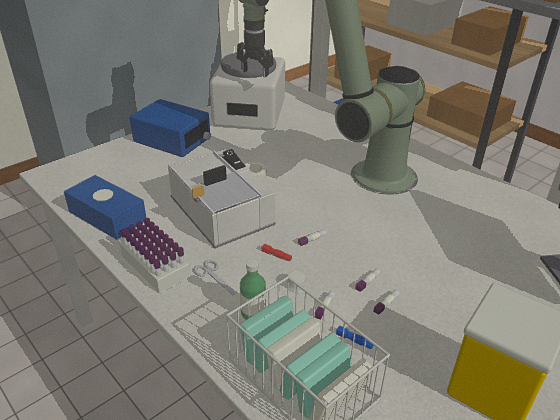

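View pics/side0.png

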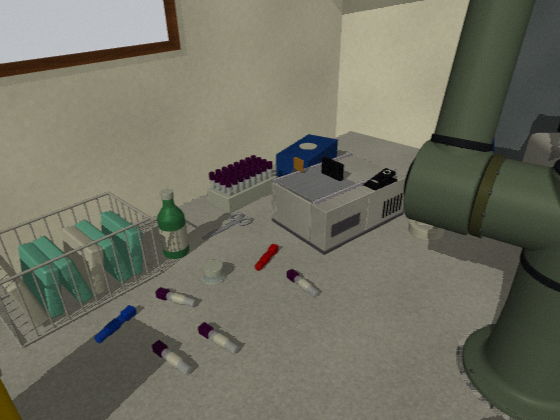

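Scene shows unit near (220,190): marker (199,190), handle (215,175), rocker (233,158). There are four tubes, with caps at (303,240), (362,285), (380,307) and (320,312). The pot is at (292,278), and there are red and blue look-alikes. The side view agrees. Next, a rough unit pose.

Run:
```python
from h import *
def tri(a,b):
    C1,d1=ray('scene',a);C2,d2=ray('side',b)
    A=np.c_[d1,-d2];s=np.linalg.lstsq(A,C2-C1,rcond=None)[0];p,q=C1+s[0]*d1,C2+s[1]*d2
    return ((p+q)/2).round(),np.linalg.norm(p-q).round(1)
for n,a,b in[('marker top',(199,185),(299,158)),('handle',(215,172),(332,165)),('rocker',(233,158),(381,178)),('pot',(293,276),(214,266)),('tape',(257,170),(425,228)),('bottle',(252,285),(172,225)),
 ('c1',(303,240),(292,274)),('c2',(362,285),(206,329)),('c3',(380,307),(159,348)),('c4',(320,312),(162,294)),('corner',(217,241),(325,247))]: print(n,*tri(a,b))
for n,p in[('w1',(318,236)),('w2',(373,274)),('w3',(391,296)),('w4',(327,299)),('red',(277,252)),('blue',(355,337)),('sc',(215,275))]: print(n,onz('scene',p,9).round())
for n,p in[('bl',(217,243)),('br',(274,228)),('bl2',(182,205))]: print(n,onz('scene',p,0).round())
```

```text
marker top [ 656. -160.  167.] 1.2
handle [ 573. -197.  158.] 1.2
rocker [ 459. -257.  134.] 1.6
pot [609. 188.  27.] 2.1
tape [ 333. -289.   19.] 0.7
bottle [750. 191.  84.] 9.4
c1 [469.  81.  12.] 3.3
c2 [480. 318.  11.] 6.1
c3 [507. 403.  12.] 2.6
c4 [633. 313.  10.] 1.2
corner [ 583. -198. -107.] 1.5
w1 [421.  96.   9.]
w2 [424. 312.   9.]
w3 [453. 397.   9.]
w4 [587. 294.   9.]
red [561.  70.   9.]
blue [627. 427.   9.]
sc [752.  29.   9.]
bl [660. -85.   0.]
br [487. -27.   0.]
bl2 [ 631. -312.    0.]
```

```bash
python3 -m pendant '[[0,0,-0.01,0,0,-5,1],[0,0,-0.01,0,0,-7,1],[0,0,-0.01,0,0,-7,1],[0,0,-0.01,0,0,-7,1],[0,0,-0.01,0,0,-7,1]]'
python3 -m pendant '[[0,0,-0.01,0,0,-7,1],[0,0,-0.01,0,0,-7,1],[0,0,-0.01,0,0,-7,1],[0,0,-0.01,0,0,-7,1],[0,0,-0.01,0,0,-7,1]]'
python3 -m pendant '[[0,0,-0.01,0,0,-7,1],[0,0,-0.01,0,0,-7,1],[0,0,-0.01,0,0,-7,1],[0,0,-0.01,0,0,-7,1],[0,0,-0.01,0,0,-7,1]]'
python3 -m pendant '[[0,0,-0.01,0,0,-7,1],[0,0,0,0,0,-7,1],[0,0,0,0,0,-7,1],[0,0,0,0,0,-7,1],[0,0,0,0,0,-7,1]]'
python3 -m pendant '[[0,0,0,0,0,-2,1],[-0.0152,0.0301,0,0,0,0,1],[-0.0152,0.0301,0,0,0,0,1],[-0.0152,0.0301,0,0,0,0,1],[-0.0152,0.0301,0,0,0,0,1]]'
python3 -m pendant '[[-0.0152,0.0301,0,0,0,0,1],[-0.0152,0.0301,0,0,0,0,1],[-0.0152,0.0301,0,0,0,0,1],[-0.0152,0.0301,0,0,0,0,1],[-0.0152,0.0301,0,0,0,0,1]]'
python3 -m pendant '[[-0.0152,0.0301,0,0,0,0,1],[-0.0152,0.0301,0,0,0,0,1],[-0.0152,0.0301,0,0,0,0,1],[-0.0152,0.0301,0,0,0,0,1],[-0.0152,0.0301,0,0,0,0,1]]'
python3 -m pendant '[[-0.0152,0.0301,0,0,0,0,1],[0,0,0,0,0,0,1],[0,0,0,0,0,0,1],[0,0,0,0,0,0,1],[0,0,0,0,0,0,1]]'
python3 - <<'E'
from h import *
im,o=snap('wrist','w1');print(o['position'],o['ee_rot'],o['joint_positions'].round(2),o['t'])
E
```

```text
t: 0.52
position: [140.2, -531.5, 292.3]
ee_rot: [-0.001, 0.913, 0.408, 0.0]
force: [0.3, -0.8, 0.2]
grip_width: 1.001
t: 0.93
position: [140.2, -531.5, 342.3]
ee_rot: [-0.0, 0.748, 0.663, 0.0]
force: [0.0, 0.1, 0.3]
grip_width: 1.003
t: 1.35
position: [140.2, -531.6, 392.3]
ee_rot: [-0.0, 0.514, 0.858, 0.0]
force: [0.0, 0.1, 0.1]
grip_width: 0.999
t: 1.77
position: [140.2, -531.6, 401.8]
ee_rot: [-0.0, 0.232, 0.973, 0.0]
force: [-0.5, -0.1, -0.5]
grip_width: 0.995
t: 2.18
position: [247.3, -447.7, 401.8]
ee_rot: [-0.0, 0.219, 0.976, 0.0]
force: [-0.3, -0.0, -0.1]
grip_width: 0.999
t: 2.6
position: [380.4, -343.7, 402.0]
ee_rot: [-0.0, 0.218, 0.976, 0.0]
force: [0.7, -0.3, -0.1]
grip_width: 1.0
t: 3.02
position: [513.3, -239.9, 401.9]
ee_rot: [-0.0, 0.218, 0.976, 0.0]
force: [0.6, -0.0, -0.2]
grip_width: 0.998
t: 3.43
position: [538.2, -221.2, 402.1]
ee_rot: [-0.0, 0.219, 0.976, -0.0]
force: [-0.6, -0.1, -0.4]
grip_width: 1.002
[ 538.17344229 -221.20953969  402.12542864] [-3.49372086e-04  2.18948474e-01  9.75736359e-01 -4.42294235e-05] [-0.52  0.35  0.24  1.46 -0.   -0.08] 3.4333
```

View pics/w1.png

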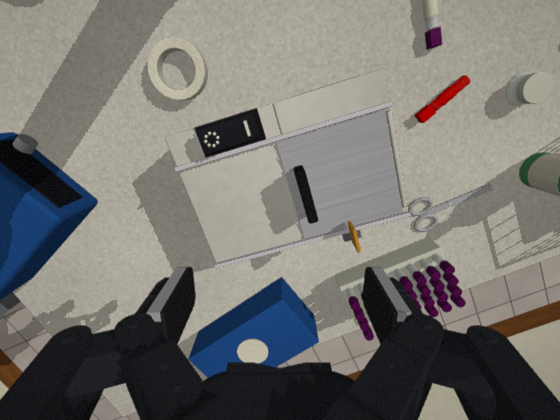

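Wrist view: unit with rocker (212-248, 140-128), front rail (179,169)-(391,105), rear rail (217,265)-(407,213), handle (297,168)-(316,220), and brass marker (353,236). I'll calculate the unit pose from these and zoom in.

Run:
```python
from h import *
im,o=load('w1')
P=lambda uv,z:onz('wrist',uv,z,o)
for n,a,b,z in[('frail',(179,169),(391,105),129),('rrail',(217,265),(407,213),129),('fedge',(166,139),(383,71),120),('handle',(297,168),(316,220),170)]:
    A,B=P(a,z),P(b,z);d=B-A;print(n,A.round(1),B.round(1),np.linalg.norm(d).round(1),np.degrees(np.arctan2(d[1],d[0])).round(2))
for n,a,z in[('mk',(353,236),165),('dots',(212,140),143),('bar',(248,128),135),('edge',(395,140),124)]:print(n,P(a,z).round(1))
c=im[60:280,150:420];cv2.imwrite('pics/w1c.png',cv2.resize(c,None,fx=2.9,fy=2.7,interpolation=cv2.INTER_CUBIC)[:,:,::-1])
```

```text
frail [ 474.1 -344.6  129. ] [519.8 -52.9 129. ] 295.3 81.09
rrail [ 627.5 -370.   129. ] [671.2 -79.  129. ] 294.3 81.47
fedge [ 431.2 -342.5  120. ] [477.6 -46.1 120. ] 299.9 81.1
handle [ 534.7 -195.5  170. ] [ 608.3 -201.2  170. ] 73.8 -4.39
mk [ 653.2 -165.   165. ]
dots [ 459.5 -280.7  143. ]
bar [ 466.2 -232.6  135. ]
edge [565.7 -60.6 124. ]
```

View pics/w1c.png

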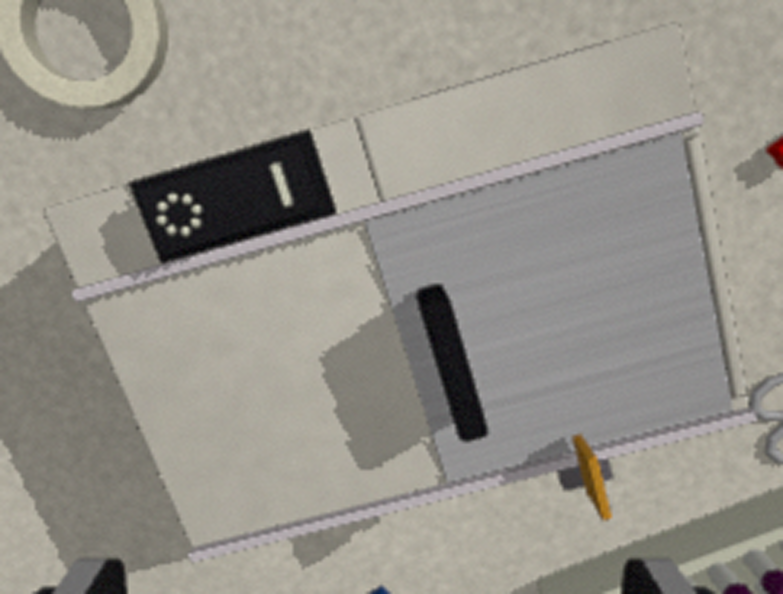

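```bash
python3 -m pendant '[[0,0,0,0,0,-5.5,-1],[0,0,0,0,0,-5.5,-1],[0,0,0,0,0,-5.5,-1],[0,0,0,0,0,0,-1],[0,0,0,0,0,0,-1]]' 30
python3 -m pendant '[[0.0138,-0.0148,0.02,0,0,0,-1],[0.0138,-0.0148,0.02,0,0,0,-1],[0.0138,-0.0148,0.02,0,0,0,-1],[0.0138,-0.0148,0.02,0,0,0,-1],[0.0138,-0.0148,0.02,0,0,0,-1]]'
python3 -m pendant '[[0,0,0.03,0,0,0,-1],[0,0,0.03,0,0,0,-1],[0,0,0.03,0,0,0,-1],[0,0,0.03,0,0,0,-1],[0,0,0,0,0,0,-1]]'
python3 - <<'E'
from h import *
im,o=snap('wrist','w2');snap('side','s2');print(o['position'],o['ee_rot'].round(4),o['force'].round(1),o['t'])
for p in[(462.8,-256.6,139),(458.9,-283.3,139)]: print(proj('wrist',p,o),proj('side',p))
c=load('s2')[0][130:250,260:440];a=cv2.resize(c,None,fx=3,fy=3);b=cv2.resize(im,(480,360))
cv2.imwrite('pics/m2.png',np.vstack([np.pad(b,((0,0),(0,60),(0,0))),])[:,:,::-1])
E
```

```text
t: 3.9
position: [538.3, -221.4, 402.5]
ee_rot: [0.0, 0.078, 0.997, -0.0]
force: [0.4, -0.2, -0.1]
grip_width: 0.301
t: 4.32
position: [458.3, -284.0, 301.6]
ee_rot: [0.0, 0.078, 0.997, -0.0]
force: [1.0, -0.8, 1.6]
grip_width: 0.001
t: 4.73
position: [456.0, -281.2, 177.1]
ee_rot: [-0.004, 0.078, 0.997, 0.003]
force: [-1.3, 1.3, -0.7]
grip_width: 0.003
[ 456.01750074 -281.22491702  177.09836853] [-0.0038  0.0777  0.997   0.0027] [-1.3  1.3 -0.7] 4.7333
[319.85344849 251.36049957] [379.71968421 176.16575133]
[277.62211701 251.88122392] [386.41560101 173.34113697]
```

View pics/w2.png

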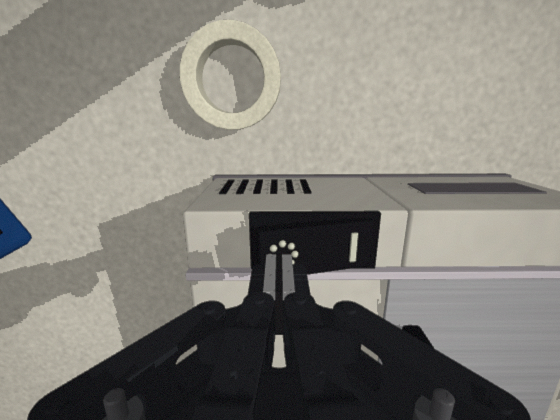

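Fingers are over the ring of dots (283,248), and the rail is horizontal, so the tool is aligned with the unit. Pressing now.

```bash
python3 -m pendant '[[0,0,0.008,0,0,0,-1],[0,0,0.008,0,0,0,-1],[0,0,0.006,0,0,0,-1],[0,0,0.004,0,0,0,-1],[0,0,0.003,0,0,0,-1]]'
python3 -m pendant '[[0,0,0.003,0,0,0,-1],[0,0,0.003,0,0,0,-1],[0,0,0,0,0,0,-1],[0,0,0,0,0,0,-1],[0,0,0,0,0,0,-1]]'
python3 -m pendant '[[0,0,-0.01,0,0,0,-1],[0,0,-0.015,0,0,0,-1],[0,0,-0.02,0,0,0,-1],[0,0,-0.03,0,0,0,-1],[0,0,0,0,0,0,-1]]'
python3 - <<'E'
from h import *
im,o=snap('wrist','w3');print(o['position'],o['force'].round(1),o['t'])
E
```

```text
t: 5.25
position: [459.8, -283.7, 153.5]
ee_rot: [0.0, 0.076, 0.997, -0.001]
force: [-0.7, -1.4, 1.7]
grip_width: -0.004
t: 5.67
position: [459.3, -282.9, 147.1]
ee_rot: [-0.0, 0.076, 0.997, 0.0]
force: [0.7, 1.1, 0.4]
grip_width: 0.003
t: 6.08
position: [461.8, -285.0, 228.3]
ee_rot: [0.003, 0.076, 0.997, -0.002]
force: [0.8, -0.3, 0.4]
grip_width: 0.0
[ 461.84858897 -285.00069959  228.29259712] [ 0.8 -0.3  0.4] 6.0833
```

View pics/w3.png

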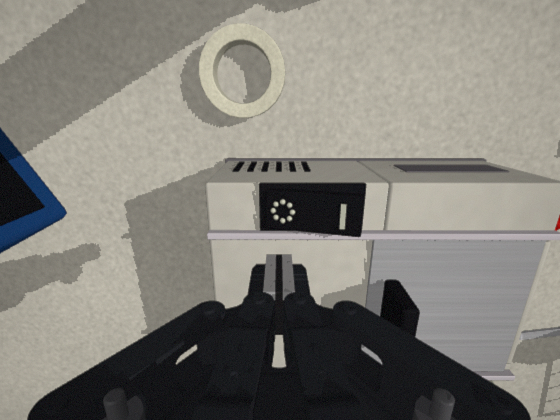

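The dots half now sits lower: the right end of the rocker appears larger than the left (52 px against 48 px), and before the press it was the other way round. So the unit is off. Next, grip the handle.

```bash
python3 -m pendant '[[-0.0199,0.0202,0,0,0,0,1],[-0.0199,0.0202,0,0,0,0,1],[-0.0199,0.0202,0,0,0,0,1],[-0.0199,0.0202,0,0,0,0,1],[-0.0199,0.0202,0,0,0,0,1]]'
python3 -m pendant '[[0,0,0,0,0,0,1],[0,0,0.02,0,0,0,1],[0,0,0.02,0,0,0,1],[0,0,0.02,0,0,0,1],[0,0,0.018,0,0,0,1]]'
python3 -m pendant '[[0,0,0,0,0,0,0],[0,0,0,0,0,0,-0.2],[0,0,0,0,0,0,-0.5],[0,0,0,0,0,0,-1],[0,0,0,0,0,0,-1]]' 60
python3 -m pendant '[[0,0,0,0,0,0,-1],[0,0,0,0,0,0,-1],[0,0,0,0,0,0,-1],[0,0,0,0,0,0,-1],[0,0,0,0,0,0,-1]]' 60
python3 - <<'E'
from h import *
im,o=snap('wrist','w4');print(o['position'],o['force'].round(1),o['t'])
# refined marker y in unit frame from w1
im,o=load('w1');hsv=cv2.cvtColor(im,cv2.COLOR_RGB2HSV)
m=cv2.inRange(hsv,(10,130,90),(28,255,255));m[:,:300]=0;m[:,420:]=0;m[290:]=0;m[:200]=0
ys,xs=np.nonzero(m);print(xs.min(),xs.max(),ys.min(),ys.max(),len(xs))
U=np.array([553.3,-208.5]);a=np.radians(-8.8);ux=np.array([np.cos(a),np.sin(a)]);uy=np.array([-ux[1],ux[0]])
un=lambda p:np.round([(p[:2]-U)@ux,(p[:2]-U)@uy],1)
for r in range(ys.min(),ys.max()+1,4):
    c=xs[ys==r].mean();print(r,c.round(1),*[un(onz('wrist',(c,r),z,o)) for z in(125,145,165)])
print('handle',un(onz('wrist',(297,168),170,o)),un(onz('wrist',(316,220),170,o)))
print('edge',[un(onz('wrist',p,124,o)) for p in((150+690/2.9,60+140/2.7),(150+732/2.9,60+400/2.7))])
E
```

```text
t: 6.55
position: [573.7, -197.5, 221.9]
ee_rot: [-0.0, 0.076, 0.997, 0.0]
force: [0.6, -0.4, -0.7]
grip_width: 0.71
t: 6.97
position: [572.2, -198.3, 142.8]
ee_rot: [-0.001, 0.076, 0.997, 0.0]
force: [0.1, -0.8, -0.1]
grip_width: 1.004
t: 7.38
position: [573.9, -199.0, 145.7]
ee_rot: [0.001, 0.076, 0.997, -0.0]
force: [-0.1, -1.1, -0.2]
grip_width: 0.298
t: 7.8
position: [573.8, -198.9, 145.5]
ee_rot: [0.001, 0.076, 0.997, -0.0]
force: [-0.3, -0.3, 5.6]
grip_width: 0.16
[ 573.77952595 -198.8853968   145.54989595] [-0.3 -0.3  5.6] 7.8
348 360 222 251 143
222 349.0 [87.9 62.9] [79.1 60.2] [70.3 57.5]
226 351.0 [95.  64.4] [85.8 61.6] [76.7 58.8]
230 352.8 [102.1  65.7] [92.6 62.8] [83.1 60. ]
234 353.5 [108.7  65.3] [98.9 62.5] [89.1 59.6]
238 354.5 [115.6  65.4] [105.4  62.6] [95.3 59.7]
242 356.0 [122.7  66.2] [112.2  63.3] [101.7  60.5]
246 357.0 [129.7  66.3] [118.9  63.4] [108.1  60.6]
250 358.5 [137.   67.1] [125.8  64.2] [114.6  61.3]
handle [-20.7  10.1] [53.  15.7]
edge [array([-49.4, 145.2]), array([ 89.3, 142.6])]
```

```bash
python3 -m pendant '[[0,-0.003,0,0,0,0,-1],[0,-0.006,0,0,0,0,-1],[0,-0.006,0,0,0,0,-1],[0,-0.006,0,0,0,0,-1],[0,-0.006,0,0,0,0,-1]]' 80
python3 -m pendant '[[0,-0.006,0,0,0,0,-1],[0,-0.006,0,0,0,0,-1],[0,-0.006,0,0,0,0,-1],[0,-0.006,0,0,0,0,-1],[0,-0.006,0,0,0,0,-1]]'
python3 -m pendant '[[0,-0.006,0,0,0,0,-1],[0,-0.006,0,0,0,0,-1],[0,-0.006,0,0,0,0,-1],[0,-0.004,0,0,0,0,-1],[0,-0.002,0,0,0,0,-1]]'
python3 -m pendant '[[0,0,0,0,0,0,-1],[0,0,0,0,0,0,-1],[0,0,0,0,0,0,-1],[0,0,0,0,0,0,-1],[0,0,0,0,0,0,-1]]'
python3 - <<'E'
from h import *
o=telemetry.get_obs()
U=np.array([553.3,-208.5]);a=np.radians(-8.8);ux=np.array([np.cos(a),np.sin(a)]);uy=np.array([-ux[1],ux[0]])
d=o['position'][:2]-U;print(o['position'],d@ux,d@uy,o['force'])
E
```

```text
t: 8.27
position: [570.1, -222.7, 145.6]
ee_rot: [0.001, 0.075, 0.997, 0.002]
force: [1.3, 9.7, 8.5]
grip_width: 0.153
t: 8.68
position: [565.6, -252.3, 145.6]
ee_rot: [0.001, 0.075, 0.997, 0.002]
force: [1.1, 9.9, 9.0]
grip_width: 0.147
t: 9.1
position: [561.9, -276.6, 145.6]
ee_rot: [0.001, 0.075, 0.997, 0.002]
force: [1.2, 9.6, 8.0]
grip_width: 0.153
t: 9.52
position: [561.9, -276.8, 145.6]
ee_rot: [0.001, 0.075, 0.997, 0.001]
force: [0.8, 6.2, 8.0]
grip_width: 0.155
[ 561.85099655 -276.84085907  145.58730921] 18.905520962161024 -66.22819519068065 [0.82281707 6.15298941 8.01060374]
```

```bash
python3 -m pendant '[[0,0,0,0,0,0,-0.4],[0,0,0,0,0,0,0],[0,0,0,0,0,0,0.5],[0,0,0,0,0,0,0.5],[0,0,0,0,0,0,0.5]]' 30
python3 -m pendant '[[0,0,-0.01,0,0,0,0.5],[0,0,-0.02,0,0,0,0.5],[0,0,-0.03,0,0,0,1],[0,0,-0.03,0,0,0,1],[0,0.02,-0.03,0,0,0,1]]'
python3 -m pendant '[[0,0.025,-0.03,0,0,0,1],[0,0.025,-0.03,0,0,0,1],[0,0.025,-0.03,0,0,0,1],[0,0.025,-0.03,0,0,0,1],[0,0.01,0,0,0,0,1]]'
python3 -m pendant '[[0,0,0,0,0,0,1],[0,0,0,0,0,0,1],[0,0,0,0,0,0,1],[0,0,0,0,0,0,1],[0,0,0,0,0,0,1]]'
python3 - <<'E'
from h import *
im,o=snap('wrist','w5');print(o['position'],o['ee_rot'].round(3),o['t'])
c=im[90:270,130:400];cv2.imwrite('pics/w5c.png',cv2.resize(c,None,fx=2.9,fy=2.9,interpolation=cv2.INTER_CUBIC)[:,:,::-1])
E
```

```text
t: 9.93
position: [560.7, -278.8, 144.0]
ee_rot: [-0.0, 0.076, 0.997, -0.0]
force: [-0.4, -0.6, 0.7]
grip_width: 0.757
t: 10.35
position: [563.4, -261.5, 266.1]
ee_rot: [0.0, 0.078, 0.997, -0.001]
force: [0.5, -0.9, 0.1]
grip_width: 1.0
t: 10.77
position: [582.5, -147.9, 392.1]
ee_rot: [0.005, 0.075, 0.997, -0.001]
force: [-0.1, -0.5, 0.2]
grip_width: 1.002
t: 11.18
position: [580.0, -151.0, 382.9]
ee_rot: [-0.001, 0.077, 0.997, 0.0]
force: [0.3, 0.9, 0.0]
grip_width: 0.999
[ 580.02085897 -151.04946108  382.92958509] [-0.001  0.077  0.997  0.   ] 11.1833
```

View pics/w5c.png

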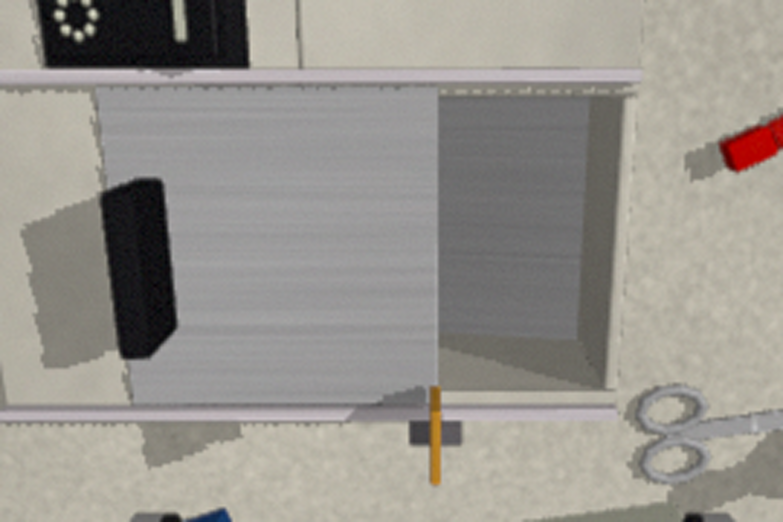

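The shutter edge (crop col 438) and the brass blade (435) match within about 1.5 mm, and both are at the principal column, so there is no parallax. Now I'll survey the tubes.

```bash
python3 -m pendant '[[0.0131,0.0301,-0.0015,0,0,0,1],[0.0131,0.0301,-0.0015,0,0,0,1],[0.0131,0.0301,-0.0015,0,0,0,1],[0.0131,0.0301,-0.0015,0,0,0,1],[0.0131,0.0301,-0.0015,0,0,0,1]]'
python3 -m pendant '[[0.0131,0.0301,-0.0015,0,0,0,1],[0.0131,0.0301,-0.0015,0,0,0,1],[0.0131,0.0301,-0.0015,0,0,0,1],[0.0131,0.0301,-0.0015,0,0,0,1],[0.0131,0.0301,-0.0015,0,0,0,1]]'
python3 -m pendant '[[0.0131,0.0301,-0.0015,0,0,0,1],[0.0131,0.0301,-0.0015,0,0,0,1],[0,0,0,0,0,0,1],[0,0,0,0,0,0,1],[0,0,0,0,0,0,1]]'
python3 - <<'E'
from h import *
im,o=snap('wrist','w6');print(o['position'],o['ee_rot'].round(3),o['joint_positions'].round(2),o['t'])
E
```

```text
t: 11.65
position: [538.0, 9.3, 391.3]
ee_rot: [-0.0, 0.077, 0.997, 0.0]
force: [0.8, 0.4, 0.4]
grip_width: 0.997
t: 12.07
position: [496.2, 168.2, 399.0]
ee_rot: [-0.0, 0.077, 0.997, -0.0]
force: [0.7, -0.0, -0.0]
grip_width: 0.999
t: 12.48
position: [480.2, 230.2, 401.8]
ee_rot: [-0.0, 0.076, 0.997, -0.0]
force: [-1.0, 0.3, 0.3]
grip_width: 1.001
[480.20108478 230.17389928 401.83536285] [-0.     0.076  0.997 -0.   ] [ 0.31  0.24  0.1   1.42 -0.    0.46] 12.4833
```

View pics/w6.png

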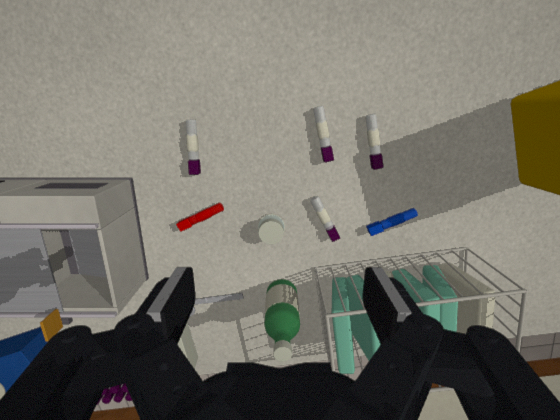

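```bash
cat >> h.py <<'E'
U=np.array([553.3,-208.5]);_a=np.radians(-8.8);ux=np.array([np.cos(_a),np.sin(_a)]);uy=np.array([-ux[1],ux[0]])
def yaw(o):
    q=o['ee_rot'];x=Rn.from_quat([q[1],q[2],q[3],q[0]]).as_matrix()[:,0];return np.degrees(np.arctan2(x[1],x[0]))
def tubes(im,o,cam='wrist'):
    hsv=cv2.cvtColor(im,cv2.COLOR_RGB2HSV);out=[]
    m=cv2.inRange(hsv,(135,80,15),(172,255,140))
    n,l,s,c=cv2.connectedComponentsWithStats(m)
    for i in range(1,n):
        if s[i,4]<25: continue
        cap=onz(cam,c[i],12,o)
        if not(250<cap[0]<800 and -30<cap[1]<520): continue
        # bright label pixels within 75 mm of cap
        w=cv2.inRange(hsv,(0,0,195),(180,60,255));nn,ll,ss,cc=cv2.connectedComponentsWithStats(w)
        best=None
        for j in range(1,nn):
            L=onz(cam,cc[j],12,o);d=np.linalg.norm(L-cap)
            if ss[j,4]>15 and 22<d<65 and (best is None or ss[j,4]>best[0]): best=(ss[j,4],L,d)
        if best is None: print('cap only',cap.round());continue
        d=(best[1]-cap)[:2];d/=np.linalg.norm(d);mid=cap[:2]+34*d
        A=np.degrees(np.arctan2(d[1],d[0]));out.append((mid,A));print('tube mid',mid.round(1),'ang',A.round(1),'px',c[i].round(),s[i,4],'lab',best[0],best[2].round(1))
    return out
def plan(xy,z,a,o=None):
    o=o or telemetry.get_obs();a0=yaw(o);t=-(((a-a0)+180)%360-180);r=np.radians(a)
    d=np.array(xy)-o['position'][:2];print('pos',o['position'].round(1),'turn',round(t,1),'shift x %.1f y %.1f z %.1f'%(d@[np.cos(r),np.sin(r)],d@[np.sin(r),-np.cos(r)],o['position'][2]-z))
E
python3 - <<'E'
from h import *
im,o=load('w6');tubes(im,o)
im,_=load('scene0');tubes(im,None,'scene')
E
```

```text
cap only [483. 315.  12.]
cap only [509. 399.  12.]
cap only [470.  78.  12.]
cap only [637. 310.  12.]
cap only [467.  82.  12.]
cap only [483. 320.  12.]
cap only [512. 405.  12.]
cap only [636. 314.  12.]
```

Run:
```python
from h import *
im,o=load('w6');hsv=cv2.cvtColor(im,cv2.COLOR_RGB2HSV)
print(hsv[118:176:3,193].tolist()); print(hsv[145,180:208].tolist())
```

```text
[[26, 24, 150], [36, 8, 165], [30, 9, 164], [35, 10, 159], [25, 10, 158], [34, 11, 160], [28, 34, 187], [25, 35, 187], [24, 37, 191], [24, 36, 186], [28, 35, 184], [28, 19, 162], [24, 8, 156], [25, 10, 154], [158, 76, 74], [155, 196, 69], [156, 235, 63], [154, 255, 63], [154, 208, 65], [21, 29, 113]]
[[27, 24, 115], [23, 28, 118], [30, 21, 119], [23, 26, 120], [20, 20, 114], [18, 26, 117], [30, 22, 117], [22, 36, 136], [24, 35, 152], [25, 37, 171], [24, 37, 174], [24, 34, 180], [24, 36, 185], [24, 36, 186], [25, 33, 183], [23, 37, 180], [27, 35, 170], [25, 36, 155], [23, 29, 147], [26, 24, 158], [26, 28, 157], [26, 25, 153], [23, 26, 157], [23, 26, 159], [22, 23, 163], [22, 28, 163], [22, 24, 161], [23, 26, 159]]
```

```bash
sed -i 's/w=cv2.inRange(hsv,(0,0,195),(180,60,255))/w=((cv2.inRange(hsv,(0,0,172),(180,60,255))>0)|(cv2.GaussianBlur(hsv,(3,3),0)[...,1]<15)\&(hsv[...,2]>130)).astype(np.uint8)/; s/22<d<65/24<d<60/' h.py
python3 - <<'E'
from h import *
im,o=load('w6');T=tubes(im,o)
im,_=load('scene0');tubes(im,None,'scene')
plan((422,91),200,171.3)
E
```

```text
tube mid [449.1 313.3] ang -177.7 px [327. 154.] 149 lab 191 55.6
tube mid [475.1 398.7] ang -179.9 px [376. 161.] 158 lab 174 55.1
tube mid [436.4  84.1] ang 169.0 px [194. 167.] 163 lab 220 57.1
tube mid [604.1 300.1] ang -163.3 px [333. 234.] 104 lab 193 50.3
tube mid [433.8  89.4] ang 167.9 px [304. 239.] 30 lab 113 48.8
tube mid [448.7 316.9] ang -174.7 px [361. 285.] 58 lab 117 51.3Traceback (most recent call last):
  File "<stdin>", line 3, in <module>
  File "h.py", line 39, in tubes
    L=onz(cam,cc[j],12,o);d=np.linalg.norm(L-cap)
  File "h.py", line 19, in onz
    C,d=ray(cam,uv,o); return C+d*(z-C[2])/d[2]
        ~~~^^^^^^^^^^
  File "h.py", line 17, in ray
    K,M,C=camray(cam,o); d=M@np.linalg.inv(K)@np.array([uv[0],uv[1],1.]); return C,d
          ~~~~~~^^^^^^^
  File "h.py", line 9, in camray
    c=viewer.calibration(cam);K=np.array(c['intrinsics'])
ValueError: time passes only in moves, steps and waits
```

```bash
sed -i "s/    c=viewer.calibration(cam);K=/    c=CAL[cam];K=/" h.py
python3 - <<'E'
import pickle
from cell import viewer
pickle.dump({c:viewer.calibration(c) for c in('scene','side','wrist')},open('cal.pkl','wb'))
E
sed -i "1i import pickle;CAL=pickle.load(open('cal.pkl','rb'))" h.py
python3 - <<'E'
from h import *
im,_=load('scene0');tubes(im,None,'scene')
plan((436,85),100,169)
E
```

```text
tube mid [433.8  89.4] ang 167.9 px [304. 239.] 30 lab 113 48.8
tube mid [448.7 316.9] ang -174.7 px [361. 285.] 58 lab 117 51.3
tube mid [478.3 402.8] ang -176.8 px [379. 308.] 73 lab 130 54.5
tube mid [604.2 303.4] ang -161.0 px [319. 312.] 61 lab 101 59.7
pos [480.4 229.7 401.9] turn 2.2 shift x 15.9 y -150.6 z 301.9
```

```bash
python3 -m pendant '[[0,0,0,0,0,2.2,1],[0.0016,-0.0151,0.03,0,0,0,1],[0.0016,-0.0151,0.03,0,0,0,1],[0.0016,-0.0151,0.03,0,0,0,1],[0.0016,-0.0151,0.03,0,0,0,1]]'
python3 -m pendant '[[0.0016,-0.0151,0.03,0,0,0,1],[0.0016,-0.0151,0.03,0,0,0,1],[0.0016,-0.0151,0.03,0,0,0,1],[0.0016,-0.0151,0.03,0,0,0,1],[0.0016,-0.0151,0.03,0,0,0,1]]'
python3 -m pendant '[[0.0016,-0.0151,0.03,0,0,0,1],[0,0,0,0,0,0,1],[0,0,0,0,0,0,1],[0,0,0,0,0,0,1],[0,0,0,0,0,0,1]]'
python3 - <<'E'
from h import *
im,o=snap('wrist','w7');T=tubes(im,o)
for m,A in T[:3]: plan(m,14,169)
E
```

```text
t: 12.95
position: [462.3, 170.5, 281.0]
ee_rot: [0.0, 0.096, 0.995, -0.0]
force: [0.2, 0.9, 0.7]
grip_width: 1.004
t: 13.37
position: [440.0, 97.9, 131.2]
ee_rot: [0.0, 0.097, 0.995, -0.0]
force: [0.3, -0.1, 0.8]
grip_width: 0.996
t: 13.78
position: [437.7, 85.6, 103.9]
ee_rot: [0.002, 0.095, 0.995, 0.0]
force: [-0.8, -0.0, 0.2]
grip_width: 1.002
cap only [480. 303.  12.]
cap only [471.  77.  12.]
cap only [639. 310.  12.]
```

View pics/w7.png

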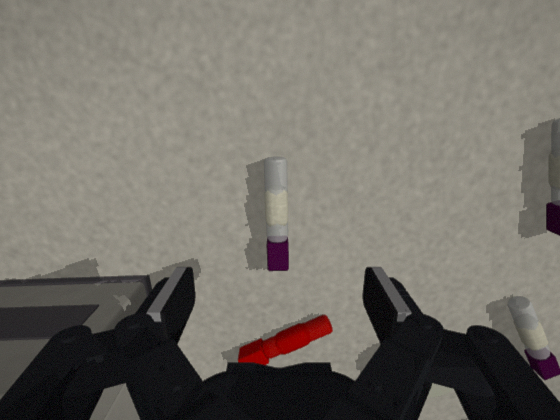

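Tube C sits centred between the jaws (277,213). Descend and grip.

```bash
python3 -m pendant '[[0,-0.001,0.02,0,0,0,1],[0,0,0.025,0,0,0,1],[0,0,0.025,0,0,0,1],[0,0,0.015,0,0,0,0.3],[0,0,0.004,0,0,0,-0.3]]' 40
python3 -m pendant '[[0,0,0,0,0,0,-1],[0,0,0,0,0,0,-1],[0,0,0,0,0,0,-1],[0,0,0,0,0,0,-1],[0,0,0,0,0,0,-1]]' 40
python3 -m pendant '[[0,0,-0.02,0,0,0,-1],[0,0,-0.035,0,0,0,-1],[0,0,-0.035,0,0,0,-1],[0,0,-0.035,0,0,0,-1],[0,0,-0.035,0,0,0,-1]]'
python3 -m pendant '[[0,0,-0.035,0,0,0,-1],[0,0,-0.02,0,0,0,-1],[0,0,0,0,0,0,-1],[0,0,0,0,0,0,-1],[0,0,0,0,0,0,-1]]'
python3 - <<'E'
from h import *
for dy in (92,104,116): plan(U+20*ux+dy*uy,120,171.2)
E
```

```text
t: 14.25
position: [435.2, 85.1, 12.3]
ee_rot: [-0.001, 0.095, 0.996, -0.0]
force: [-0.9, -0.8, 0.2]
grip_width: 0.748
t: 14.67
position: [436.9, 84.7, 14.7]
ee_rot: [0.001, 0.095, 0.995, 0.0]
force: [-0.9, 0.3, 5.0]
grip_width: 0.187
t: 15.08
position: [435.4, 84.6, 176.0]
ee_rot: [0.001, 0.095, 0.995, 0.0]
force: [0.7, -0.2, 0.1]
grip_width: 0.195
t: 15.5
position: [435.0, 84.6, 228.0]
ee_rot: [-0.0, 0.095, 0.995, 0.0]
force: [-0.1, -0.2, -0.4]
grip_width: 0.192
pos [435.   84.6 228. ] turn -2.1 shift x -181.7 y -179.5 z 108.0
pos [435.   84.6 228. ] turn -2.1 shift x -181.7 y -167.5 z 108.0
pos [435.   84.6 228. ] turn -2.1 shift x -181.7 y -155.5 z 108.0
```

```bash
python3 -m pendant '[[0,0,0,0,0,-2.1,-1],[-0.0303,-0.0279,0,0,0,0,-1],[-0.0303,-0.0279,0,0,0,0,-1],[-0.0303,-0.0279,0,0,0,0,-1],[-0.0303,-0.0279,0,0,0,0,-1]]'
python3 -m pendant '[[-0.0303,-0.0279,0,0,0,0,-1],[-0.0303,-0.0279,0,0,0,0,-1],[0,0,0,0,0,0,-1],[0,0,0,0,0,0,-1],[0,0,0,0,0,0,-1]]'
python3 - <<'E'
from h import *
im,o=snap('wrist','w8');plan(U+20*ux+104*uy,112,171.2)
print(o['grip_width'])
E
```

```text
t: 15.92
position: [537.9, -45.4, 226.5]
ee_rot: [-0.002, 0.077, 0.997, 0.0]
force: [1.0, 0.5, -0.2]
grip_width: 0.191
t: 16.33
position: [588.0, -108.3, 226.2]
ee_rot: [-0.002, 0.077, 0.997, 0.001]
force: [0.0, 0.8, 0.5]
grip_width: 0.192
pos [ 588.  -107.7  226.8] turn -0.0 shift x -1.1 y -0.9 z 114.8
0.19178621178125127
```

View pics/w8.png

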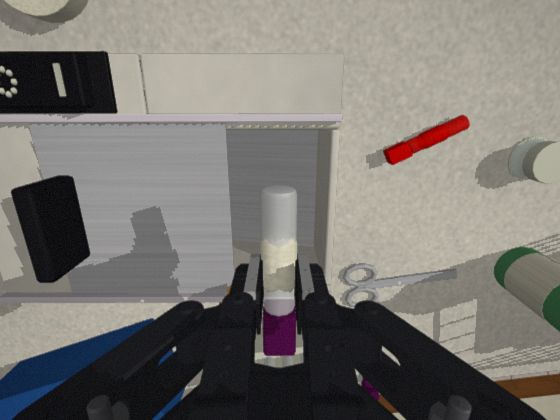

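```bash
python3 -m pendant '[[0,0,0.028,0,0,0,-1],[0,0,0.03,0,0,0,-1],[0,0,0.03,0,0,0,-1],[0,0,0.026,0,0,0,-1],[0,0,0,0,0,0,-1]]'
python3 -m pendant '[[0,0,0,0,0,0,-0.3],[0,0,0,0,0,0,-0.1],[0,0,0,0,0,0,-0.1],[0,0,0,0,0,0,-0.1],[0,0,0,0,0,0,-0.1]]'
python3 -m pendant '[[0,0,-0.02,0,0,0,-0.1],[0,0,-0.03,0,0,0,-0.1],[0,0,-0.034,0,0,0,-0.1],[0,0,-0.034,0,0,0,0.5],[0,0,0,0,0,0,1]]'
python3 -c "
from h import *
snap('wrist','w9')"
python3 -m pendant '[[0.0168,0.0329,0,0,0,-2,1],[0.0168,0.0329,0,0,0,-2,1],[0.0168,0.0329,0,0,0,-2,1],[0.0168,0.0329,0,0,0,-2,1],[0.0168,0.0329,0,0,0,-2,1]]'
python3 -m pendant '[[0.0168,0.0329,0,0,0,0,1],[0.0168,0.0329,0,0,0,0,1],[0.0168,0.0329,0.01,0,0,0,1],[0.0168,0.0329,0.02,0,0,0,1],[0.0168,0.0329,0.02,0,0,0,1]]'
python3 -m pendant '[[0.0168,0.0329,0.02,0,0,0,1],[0.0168,0.0329,0.02,0,0,0,1],[0,0,0,0,0,0,1],[0,0,0,0,0,0,1],[0,0,0,0,0,0,1]]'
python3 - <<'E'
from h import *
im,o=snap('wrist','w10');T=tubes(im,o)
for m,A in T: plan(m,14,A)
plan((449,314),130,182)
E
```

```text
t: 16.8
position: [584.7, -106.0, 109.3]
ee_rot: [-0.005, 0.076, 0.997, 0.001]
force: [-1.2, 0.5, -1.0]
grip_width: 0.191
t: 17.22
position: [590.5, -109.0, 115.9]
ee_rot: [0.001, 0.077, 0.997, -0.0]
force: [0.1, -0.4, 0.1]
grip_width: 0.448
t: 17.63
position: [593.2, -109.9, 240.5]
ee_rot: [0.006, 0.077, 0.997, -0.001]
force: [1.2, 0.3, 0.8]
grip_width: 0.721
t: 18.1
position: [518.5, 63.3, 231.6]
ee_rot: [-0.0, -0.011, 1.0, 0.0]
force: [-1.0, 1.3, -0.3]
grip_width: 0.999
t: 18.52
position: [431.9, 225.6, 182.4]
ee_rot: [0.001, -0.01, 1.0, 0.0]
force: [0.5, -0.1, 0.0]
grip_width: 0.996
t: 18.93
position: [397.9, 288.7, 142.7]
ee_rot: [-0.0, -0.011, 1.0, -0.0]
force: [-0.3, 0.7, 0.6]
grip_width: 1.001
tube mid [451.3 315.2] ang 179.4 px [303. 285.] 388 lab 85 46.4
pos [398.6 288.4 143.2] turn 1.7 shift x -52.4 y 27.3 z 129.2
pos [398.6 288.4 143.2] turn -0.9 shift x -51.2 y 23.8 z 13.2
```

View pics/w9.png

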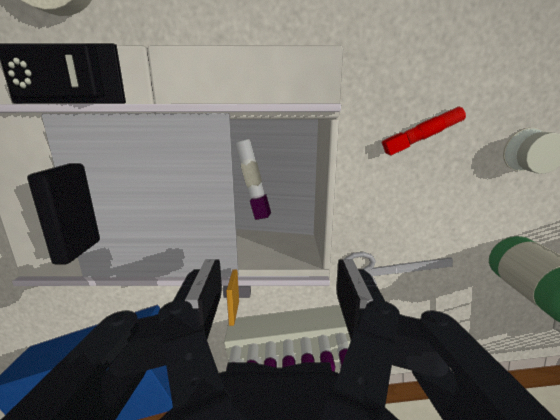

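Tube 1 is in the well (255,180) and the shutter still sits at the marker. Pick tube A.

```bash
python3 -m pendant '[[-0.0206,0.0102,0,0,0,0,1],[-0.0206,0.0102,0.01,0,0,0,1],[-0.0103,0.0051,0.025,0,0,0,1],[0,0,0.03,0,0,0,1],[0,0,0.03,0,0,0,1]]'
python3 -m pendant '[[0,0,0.025,0,0,0,0.8],[0,0,0.009,0,0,0,0.3],[0,0,0,0,0,0,-0.3],[0,0,0,0,0,0,-1],[0,0,0,0,0,0,-1]]' 40
python3 -m pendant '[[0,0,0,0,0,0,-1],[0,0,0,0,0,0,-1],[0,0,0,0,0,0,-1],[0,0,0,0,0,0,-1],[0,0,0,0,0,0,-1]]' 40
python3 -m pendant '[[0,0,-0.02,0,0,0,-1],[0,0,-0.038,0,0,0,-1],[0,0,-0.038,0,0,0,-1],[0,0,-0.038,0,0,0,-1],[0,0,-0.038,0,0,0,-1]]'
python3 -m pendant '[[0,0,-0.038,0,0,2,-1],[0,0,-0.005,0,0,4,-1],[0,0,0,0,0,4,-1],[0,0,0,0,0,0,-1],[0,0,0,0,0,0,-1]]'
python3 - <<'E'
from h import *
plan(U+20*ux+112*uy,228,171.2)
E
```

```text
t: 19.4
position: [452.4, 315.0, 48.3]
ee_rot: [0.002, -0.009, 1.0, 0.001]
force: [0.2, -0.5, -0.4]
grip_width: 1.0
t: 19.82
position: [450.7, 315.6, 15.7]
ee_rot: [0.001, -0.01, 1.0, 0.001]
force: [0.4, 0.7, 0.1]
grip_width: 0.336
t: 20.23
position: [450.7, 316.0, 16.0]
ee_rot: [0.002, -0.01, 1.0, 0.0]
force: [0.2, -1.6, 7.3]
grip_width: 0.189
t: 20.65
position: [448.7, 315.4, 188.7]
ee_rot: [0.001, -0.01, 1.0, 0.0]
force: [0.7, 0.6, -0.7]
grip_width: 0.185
t: 21.07
position: [448.8, 315.4, 229.5]
ee_rot: [0.0, 0.076, 0.997, 0.0]
force: [0.6, 0.4, -0.6]
grip_width: 0.19
pos [448.8 315.4 229.5] turn 0.1 shift x -203.4 y -389.8 z 1.5
```

```bash
python3 -m pendant '[[-0.017,-0.0325,0,0,0,0,-1],[-0.017,-0.0325,0,0,0,0,-1],[-0.017,-0.0325,0,0,0,0,-1],[-0.017,-0.0325,0,0,0,0,-1],[-0.017,-0.0325,0,0,0,0,-1]]'
python3 -m pendant '[[-0.017,-0.0325,0,0,0,0,-1],[-0.017,-0.0325,0,0,0,0,-1],[-0.017,-0.0325,0,0,0,0,-1],[-0.017,-0.0325,0,0,0,0,-1],[-0.017,-0.0325,0,0,0,0,-1]]'
python3 -m pendant '[[-0.017,-0.0325,0,0,0,0,-1],[-0.017,-0.0325,0,0,0,0,-1],[0,0,0,0,0,0,-1],[0,0,0,0,0,0,-1],[0,0,0,0,0,0,-1]]'
python3 - <<'E'
from h import *
snap('wrist','w11');plan(U+20*ux+112*uy,112,171.2)
E
```

```text
t: 21.48
position: [507.7, 140.3, 228.4]
ee_rot: [-0.001, 0.076, 0.997, -0.0]
force: [0.8, 0.3, -0.6]
grip_width: 0.193
t: 21.9
position: [566.8, -33.5, 228.3]
ee_rot: [-0.001, 0.076, 0.997, 0.0]
force: [0.5, 1.1, -0.4]
grip_width: 0.189
t: 22.32
position: [589.9, -100.9, 228.1]
ee_rot: [-0.001, 0.077, 0.997, 0.0]
force: [-0.1, 0.6, -0.7]
grip_width: 0.188
pos [ 589.9 -100.3  228.3] turn 0.1 shift x -0.4 y -0.5 z 116.3
```

```bash
python3 -m pendant '[[0,0,0.028,0,0,0,-1],[0,0,0.03,0,0,0,-1],[0,0,0.03,0,0,0,-1],[0,0,0.028,0,0,0,-1],[0,0,0,0,0,0,-1]]'
python3 -m pendant '[[0,0,0,0,0,0,-0.3],[0,0,0,0,0,0,-0.1],[0,0,0,0,0,0,-0.1],[0,0,0,0,0,0,-0.1],[0,0,0,0,0,0,-0.1]]'
python3 -m pendant '[[0,0,-0.02,0,0,0,-0.1],[0,0,-0.03,0,0,0,-0.1],[0,0,-0.034,0,0,0,-0.1],[0,0,-0.034,0,0,0,0.5],[0,0,0,0,0,0,1]]'
python3 -c "
from h import *
snap('wrist','w12')"
python3 -m pendant '[[0.0126,0.0318,0,0,0,0,1],[0.0126,0.0318,0,0,0,0,1],[0.0126,0.0318,0,0,0,0,1],[0.0126,0.0318,0,0,0,0,1],[0.0126,0.0318,0,0,0,0,1]]'
python3 -m pendant '[[0.0126,0.0318,0,0,0,0,1],[0.0126,0.0318,0,0,0,0,1],[0.0126,0.0318,0,0,0,0,1],[0.0126,0.0318,0,0,0,0,1],[0.0126,0.0318,0,0,0,0,1]]'
python3 -m pendant '[[0.0126,0.0318,0.01,0,0,0,1],[0.0126,0.0318,0.02,0,0,0,1],[0.0126,0.0318,0.02,0,0,0,1],[0.0126,0.0318,0.02,0,0,0,1],[0.0126,0.0318,0.02,0,0,0,1]]'
python3 -m pendant '[[0,0,0,0,0,-4.4,1],[0,0,0,0,0,-4.4,1],[0,0,0,0,0,0,1],[0,0,0,0,0,0,1],[0,0,0,0,0,0,1]]'
python3 - <<'E'
from h import *
im,o=snap('wrist','w13');T=tubes(im,o)
for m,A in T: plan(m,14,A)
plan((476,400),130,180)
a=load('w12')[0][:330,:400];b=im
cv2.imwrite('pics/m13.png',np.hstack([cv2.resize(a,(400,330)),cv2.resize(b,(400,330))])[:,:,::-1])
E
```

```text
t: 22.78
position: [586.2, -98.3, 107.6]
ee_rot: [-0.005, 0.076, 0.997, 0.001]
force: [-0.4, -0.2, -0.9]
grip_width: 0.188
t: 23.2
position: [591.7, -101.5, 114.6]
ee_rot: [0.001, 0.077, 0.997, -0.0]
force: [1.0, -0.9, 0.4]
grip_width: 0.455
t: 23.62
position: [594.5, -102.5, 239.2]
ee_rot: [0.006, 0.077, 0.997, -0.001]
force: [2.0, -0.6, 0.2]
grip_width: 0.721
t: 24.08
position: [551.8, 66.7, 230.4]
ee_rot: [-0.0, 0.077, 0.997, 0.0]
force: [0.1, 0.4, -0.1]
grip_width: 1.001
t: 24.5
position: [513.9, 233.6, 230.4]
ee_rot: [-0.0, 0.077, 0.997, -0.0]
force: [1.0, 0.5, 0.2]
grip_width: 1.0
t: 24.92
position: [476.2, 400.3, 139.5]
ee_rot: [-0.0, 0.077, 0.997, -0.0]
force: [0.9, 0.4, -0.2]
grip_width: 1.002
t: 25.33
position: [477.3, 398.7, 140.9]
ee_rot: [-0.0, 0.001, 1.0, -0.0]
force: [-0.4, 0.2, -0.2]
grip_width: 1.0
tube mid [476.2 398.2] ang -178.4 px [280. 237.] 456 lab 731 57.3
tube mid [603.3 302. ] ang -164.6 px [200. 342.] 446 lab 35 30.8
pos [477.4 398.6 141.1] turn -1.7 shift x 1.2 y -0.4 z 127.1
pos [477.4 398.6 141.1] turn -15.6 shift x -95.7 y -126.6 z 127.1
pos [477.4 398.6 141.1] turn -0.1 shift x 1.4 y 1.4 z 11.1
```

View pics/m13.png

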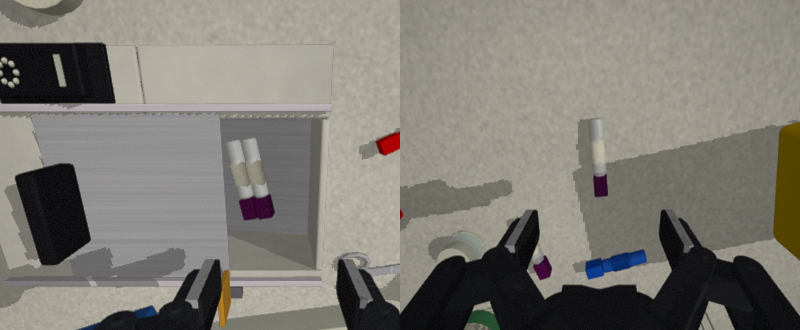

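Two tubes lie in the well, and tube B is centred between the jaws. Pick it.

```bash
python3 -m pendant '[[0.001,0,0.02,0,0,-1,1],[0,0,0.03,0,0,0,1],[0,0,0.03,0,0,0,1],[0,0,0.03,0,0,0,1],[0,0,0.012,0,0,0,1]]'
python3 -m pendant '[[0,0,0.004,0,0,0,0.8],[0,0,0,0,0,0,0.3],[0,0,0,0,0,0,-0.3],[0,0,0,0,0,0,-1],[0,0,0,0,0,0,-1]]' 40
python3 -m pendant '[[0,0,0,0,0,0,-1],[0,0,0,0,0,0,-1],[0,0,0,0,0,0,-1],[0,0,0,0,0,0,-1],[0,0,0,0,0,0,-1]]' 40
python3 -m pendant '[[0,0,-0.02,0,0,0,-1],[0,0,-0.038,0,0,0,-1],[0,0,-0.038,0,0,0,-1],[0,0,-0.038,0,0,0,-1],[0,0,-0.038,0,0,0,-1]]'
python3 -m pendant '[[0,0,-0.038,0,0,2,-1],[0,0,-0.005,0,0,4,-1],[0,0,0,0,0,4,-1],[0,0,0,0,0,0,-1],[0,0,0,0,0,0,-1]]'
python3 - <<'E'
from h import *
plan(U+20*ux+113*uy,228,171.2)
E
```

```text
t: 25.8
position: [474.3, 397.1, 15.5]
ee_rot: [-0.002, -0.008, 1.0, -0.001]
force: [-0.4, -0.0, -0.7]
grip_width: 0.999
t: 26.22
position: [477.4, 399.8, 16.8]
ee_rot: [0.001, -0.008, 1.0, 0.001]
force: [-0.0, -0.1, -0.8]
grip_width: 0.336
t: 26.63
position: [477.1, 399.7, 16.6]
ee_rot: [0.001, -0.008, 1.0, 0.001]
force: [-0.3, 0.1, 5.7]
grip_width: 0.19
t: 27.05
position: [475.8, 398.9, 189.1]
ee_rot: [0.0, -0.008, 1.0, 0.0]
force: [1.0, -0.0, -0.9]
grip_width: 0.189
t: 27.47
position: [475.9, 398.9, 230.1]
ee_rot: [0.0, 0.078, 0.997, 0.0]
force: [-0.4, -0.6, -0.3]
grip_width: 0.19
pos [475.9 398.9 230.1] turn -0.1 shift x -189.4 y -475.5 z 2.1
```

```bash
python3 -m pendant '[[-0.0126,-0.0317,0,0,0,0,-1],[-0.0126,-0.0317,0,0,0,0,-1],[-0.0126,-0.0317,0,0,0,0,-1],[-0.0126,-0.0317,0,0,0,0,-1],[-0.0126,-0.0317,0,0,0,0,-1]]'
python3 -m pendant '[[-0.0126,-0.0317,0,0,0,0,-1],[-0.0126,-0.0317,0,0,0,0,-1],[-0.0126,-0.0317,0,0,0,0,-1],[-0.0126,-0.0317,0,0,0,0,-1],[-0.0126,-0.0317,0,0,0,0,-1]]'
python3 -m pendant '[[-0.0126,-0.0317,0,0,0,0,-1],[-0.0126,-0.0317,0,0,0,0,-1],[-0.0126,-0.0317,0,0,0,0,-1],[-0.0126,-0.0317,0,0,0,0,-1],[-0.0126,-0.0317,0,0,0,0,-1]]'
python3 -m pendant '[[0,0,0,0,0,0,-1],[0,0,0,0,0,0,-1],[0,0,0,0,0,0,-1],[0,0,0,0,0,0,-1],[0,0,0,0,0,0,-1]]'
python3 - <<'E'
from h import *
snap('wrist','w14');plan(U+20*ux+113*uy,114,171.2)
E
```

```text
t: 27.88
position: [513.0, 231.1, 229.1]
ee_rot: [-0.001, 0.078, 0.997, -0.0]
force: [0.5, -0.6, -0.2]
grip_width: 0.195
t: 28.3
position: [550.4, 64.6, 229.2]
ee_rot: [-0.001, 0.078, 0.997, -0.0]
force: [0.5, 0.2, 0.1]
grip_width: 0.188
t: 28.72
position: [587.7, -101.8, 229.1]
ee_rot: [-0.001, 0.078, 0.997, 0.0]
force: [-0.1, 0.1, -0.6]
grip_width: 0.192
t: 29.13
position: [587.8, -98.8, 229.8]
ee_rot: [-0.0, 0.078, 0.997, 0.0]
force: [-0.7, 0.2, 0.3]
grip_width: 0.19
pos [588.  -98.9 229.9] turn -0.1 shift x -2.5 y -0.6 z 115.9
```

```bash
python3 -m pendant '[[-0.002,0,0.028,0,0,0,-1],[0,0,0.03,0,0,0,-1],[0,0,0.03,0,0,0,-1],[0,0,0.028,0,0,0,-1],[0,0,0,0,0,0,-1]]'
python3 -m pendant '[[0,0,0,0,0,0,-0.4],[0,0,0,0,0,0,-0.3],[0,0,0,0,0,0,-0.3],[0,0,0,0,0,0,-0.3],[0,0,0,0,0,0,-0.3]]'
python3 -m pendant '[[0,0,-0.02,0,0,0,-0.3],[0,0,-0.03,0,0,0,-0.3],[0,0,-0.034,0,0,0,-0.1],[0,0,-0.034,0,0,0,0.5],[0,0,0,0,0,0,1]]'
python3 -c "
from h import *
snap('wrist','w15')"
python3 -m pendant '[[0.0037,0.0306,0,0,0,0,1],[0.0037,0.0306,0,0,0,0,1],[0.0037,0.0306,0,0,0,0,1],[0.0037,0.0306,0,0,0,0,1],[0.0037,0.0306,0,0,0,0,1]]'
python3 -m pendant '[[0.0037,0.0306,0,0,0,0,1],[0.0037,0.0306,0,0,0,0,1],[0.0037,0.0306,0,0,0,0,1],[0.0037,0.0306,0,0,0,0,1],[0.0037,0.0306,0,0,0,0,1]]'
python3 -m pendant '[[0.0037,0.0306,0,0,0,0,1],[0.0037,0.0306,0,0,0,0,1],[0.0037,0.0306,0.02,0,0,0,1],[0,0,0.02,0,0,-5,1],[0,0,0.02,0,0,-5,1]]'
python3 -m pendant '[[0,0,0.02,0,0,-5,1],[0,0,0,0,0,-5,1],[0,0,0,0,0,-5,1],[0,0,0,0,0,0,1],[0,0,0,0,0,0,1]]'
python3 - <<'E'
from h import *
im,o=snap('wrist','w16');T=tubes(im,o)
for m,A in T: plan(m,14,A)
a=load('w15')[0][:330,:400];b=im
cv2.imwrite('pics/m16.png',np.hstack([cv2.resize(a,(400,330)),cv2.resize(b,(400,330))])[:,:,::-1])
E
```

```text
t: 29.6
position: [586.1, -98.4, 108.6]
ee_rot: [-0.005, 0.078, 0.997, 0.001]
force: [-1.3, 0.3, -0.6]
grip_width: 0.191
t: 30.02
position: [591.2, -100.8, 115.6]
ee_rot: [0.001, 0.079, 0.997, -0.0]
force: [0.1, -0.5, 0.5]
grip_width: 0.348
t: 30.43
position: [593.9, -101.7, 240.2]
ee_rot: [0.006, 0.079, 0.997, -0.001]
force: [1.3, -0.9, 0.3]
grip_width: 0.714
t: 30.9
position: [595.3, 54.7, 231.3]
ee_rot: [-0.0, 0.079, 0.997, 0.0]
force: [0.7, 0.3, 0.8]
grip_width: 0.998
t: 31.32
position: [601.0, 208.9, 231.2]
ee_rot: [-0.0, 0.079, 0.997, -0.0]
force: [1.5, -0.0, -0.6]
grip_width: 1.001
t: 31.73
position: [604.5, 302.0, 170.5]
ee_rot: [0.0, -0.012, 1.0, 0.0]
force: [-0.6, -0.9, 0.2]
grip_width: 1.001
t: 32.15
position: [604.8, 299.7, 151.4]
ee_rot: [-0.0, -0.138, 0.99, -0.0]
force: [-1.1, -0.4, 0.8]
grip_width: 0.999
tube mid [604.5 300.1] ang -162.8 px [281. 233.] 428 lab 845 50.2
pos [605.  299.8 151.7] turn -1.3 shift x 0.4 y 0.4 z 137.7
```

View pics/m16.png

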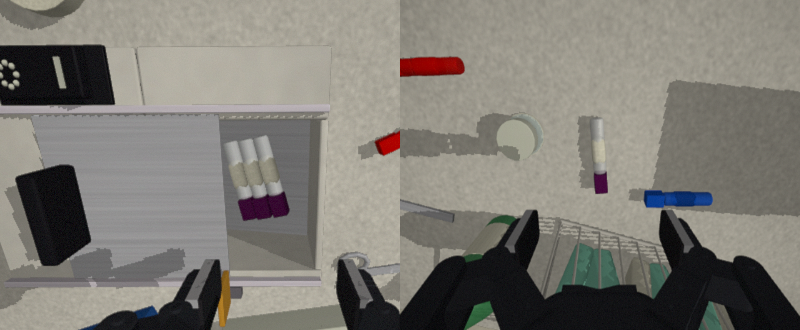

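Three tubes are in the well and the shutter hasn't moved. Tube D is centred, so I'll use a narrower opening because the pot is close.

```bash
python3 -m pendant '[[0,0,0.02,0,0,-1,0.3],[0,0,0.03,0,0,0,0.3],[0,0,0.03,0,0,0,0.3],[0,0,0.03,0,0,0,0.3],[0,0,0.022,0,0,0,0.3]]'
python3 -m pendant '[[0,0,0.004,0,0,0,0.3],[0,0,0,0,0,0,0],[0,0,0,0,0,0,-0.3],[0,0,0,0,0,0,-1],[0,0,0,0,0,0,-1]]' 40
python3 -m pendant '[[0,0,0,0,0,0,-1],[0,0,0,0,0,0,-1],[0,0,0,0,0,0,-1],[0,0,0,0,0,0,-1],[0,0,0,0,0,0,-1]]' 40
python3 -m pendant '[[0,0,-0.02,0,0,0,-1],[0,0,-0.038,0,0,0,-1],[0,0,-0.038,0,0,0,-1],[0,0,-0.038,0,0,0,-1],[0,0,-0.038,0,0,0,-1]]'
python3 -m pendant '[[0,0,-0.038,0,0,6,-1],[0,0,-0.005,0,0,6,-1],[0,0,0,0,0,6,-1],[0,0,0,0,0,6,-1],[0,0,0,0,0,2,-1]]'
python3 - <<'E'
from h import *
plan(U+20*ux+113*uy,228,171.2)
E
```

```text
t: 32.62
position: [604.1, 299.4, 17.7]
ee_rot: [-0.001, -0.147, 0.989, -0.0]
force: [-1.1, 0.8, 0.5]
grip_width: 0.65
t: 33.03
position: [606.8, 300.5, 18.4]
ee_rot: [0.002, -0.147, 0.989, 0.0]
force: [1.1, 0.6, 2.4]
grip_width: 0.188
t: 33.45
position: [606.8, 300.5, 18.4]
ee_rot: [0.002, -0.147, 0.989, 0.0]
force: [-0.8, -0.6, 6.3]
grip_width: 0.191
t: 33.87
position: [604.8, 299.8, 190.3]
ee_rot: [0.0, -0.147, 0.989, 0.0]
force: [1.4, 0.1, -0.8]
grip_width: 0.189
t: 34.28
position: [605.2, 299.9, 232.2]
ee_rot: [0.001, 0.081, 0.997, 0.0]
force: [-0.5, 0.3, -0.5]
grip_width: 0.192
pos [605.2 299.9 232.2] turn -0.5 shift x -46.5 y -397.4 z 4.2
```

```bash
python3 -m pendant '[[-0.0036,-0.0306,0,0,0,-0.5,-1],[-0.0036,-0.0306,0,0,0,0,-1],[-0.0036,-0.0306,0,0,0,0,-1],[-0.0036,-0.0306,0,0,0,0,-1],[-0.0036,-0.0306,0,0,0,0,-1]]'
python3 -m pendant '[[-0.0036,-0.0306,0,0,0,0,-1],[-0.0036,-0.0306,0,0,0,0,-1],[-0.0036,-0.0306,0,0,0,0,-1],[-0.0036,-0.0306,0,0,0,0,-1],[-0.0036,-0.0306,0,0,0,0,-1]]'
python3 -m pendant '[[-0.0036,-0.0306,0,0,0,0,-1],[-0.0036,-0.0306,0,0,0,0,-1],[-0.0036,-0.0306,0,0,0,0,-1],[0,0,0,0,0,0,-1],[0,0,0,0,0,0,-1]]'
python3 - <<'E'
from h import *
plan(U+20*ux+113*uy,114,171.2)
E
```

```text
t: 34.7
position: [599.6, 144.7, 231.6]
ee_rot: [0.0, 0.074, 0.997, 0.0]
force: [0.5, -1.1, -0.7]
grip_width: 0.182
t: 35.12
position: [594.8, -9.5, 231.7]
ee_rot: [0.001, 0.074, 0.997, -0.0]
force: [-0.2, -0.3, -0.7]
grip_width: 0.186
t: 35.53
position: [591.9, -102.1, 231.4]
ee_rot: [0.0, 0.076, 0.997, 0.0]
force: [0.1, 0.3, 0.1]
grip_width: 0.191
pos [ 591.9 -102.1  231.4] turn 0.1 shift x 1.9 y 2.0 z 117.4
```

```bash
python3 -m pendant '[[0.001,0.001,0.028,0,0,0,-1],[0,0,0.03,0,0,0,-1],[0,0,0.03,0,0,0,-1],[0,0,0.028,0,0,0,-1],[0,0,0,0,0,0,-1]]'
python3 -m pendant '[[0,0,0,0,0,0,-0.4],[0,0,0,0,0,0,-0.3],[0,0,0,0,0,0,-0.3],[0,0,0,0,0,0,-0.3],[0,0,0,0,0,0,-0.3]]'
python3 -m pendant '[[0,0,-0.02,0,0,0,-0.3],[0,0,-0.03,0,0,0,-0.3],[0,0,-0.034,0,0,0,-0.1],[0,0,-0.034,0,0,0,0.5],[0,0,0,0,0,0,1]]'
python3 -m pendant '[[0,0,0,0,0,0,1],[0,0,0,0,0,0,1],[0,0,0,0,0,0,1],[0,0,0,0,0,0,1],[0,0,0,0,0,0,1]]'
python3 - <<'E'
from h import *
a,o=snap('wrist','w17');b,_=snap('scene','scene1');print(o['position'],o['t']);tubes(b,None,'scene')
cv2.imwrite('pics/m17.png',np.hstack([cv2.resize(a[:330,:400],(400,330)),cv2.resize(b,(400,330))])[:,:,::-1])
plan(U+19*ux-66.2*uy,230,171.2)
E
```

```text
t: 35.95
position: [587.3, -96.8, 109.8]
ee_rot: [-0.005, 0.074, 0.997, 0.001]
force: [-1.5, 0.4, -0.5]
grip_width: 0.187
t: 36.37
position: [592.4, -99.5, 116.7]
ee_rot: [0.001, 0.074, 0.997, -0.0]
force: [-0.3, -0.2, 0.9]
grip_width: 0.353
t: 36.78
position: [595.0, -100.4, 241.2]
ee_rot: [0.006, 0.074, 0.997, -0.001]
force: [1.6, -0.7, -0.6]
grip_width: 0.718
t: 37.2
position: [590.5, -99.1, 231.6]
ee_rot: [-0.001, 0.074, 0.997, 0.0]
force: [0.8, -0.7, 0.5]
grip_width: 0.996
[590.524804   -99.14101343 231.63462176] 37.2
pos [590.9 -99.2 232. ] turn 0.3 shift x 1.4 y -179.9 z 2.0
```

View pics/m17.png

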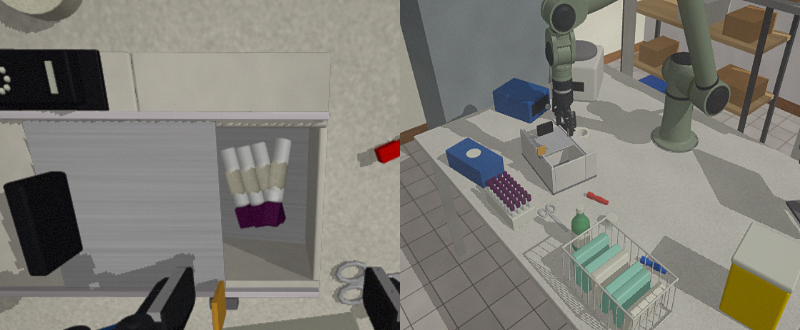

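All four tubes are in the well. The bench is clear of loose tubes and the shutter edge is still at the marker. Grip the handle and push it shut.

```bash
python3 -m pendant '[[0,-0.036,0,0,0,0,1],[0,-0.036,0,0,0,0,1],[0,-0.036,0,0,0,0,1],[0,-0.036,0,0,0,0,1],[0,-0.0355,0,0,0,0,1]]'
python3 -m pendant '[[0.0014,0,0,0,0,0,1],[0,0,0.02,0,0,0,1],[0,0,0.025,0,0,0,1],[0,0,0.025,0,0,0,1],[0,0,0.018,0,0,0,1]]'
python3 -m pendant '[[0,0,0,0,0,0,0],[0,0,0,0,0,0,-0.2],[0,0,0,0,0,0,-0.5],[0,0,0,0,0,0,-1],[0,0,0,0,0,0,-1]]' 80
python3 -m pendant '[[0,0,0,0,0,0,-1],[0,0,0,0,0,0,-1],[0,0,0,0,0,0,-1],[0,0,0,0,0,0,-1],[0,0,0,0,0,0,-1]]' 80
python3 - <<'E'
from h import *
o=telemetry.get_obs();d=o['position'][:2]-U;print(d@ux,d@uy,yaw(o))
E
```

```text
t: 37.72
position: [564.1, -278.3, 232.6]
ee_rot: [-0.0, 0.074, 0.997, 0.0]
force: [1.0, -0.1, 1.1]
grip_width: 0.999
t: 38.13
position: [562.3, -275.8, 142.5]
ee_rot: [-0.001, 0.074, 0.997, 0.001]
force: [0.3, 0.3, -0.2]
grip_width: 1.002
t: 38.55
position: [564.2, -277.1, 146.6]
ee_rot: [0.001, 0.074, 0.997, -0.001]
force: [0.2, 0.3, -0.1]
grip_width: 0.299
t: 38.97
position: [564.0, -277.1, 146.4]
ee_rot: [0.001, 0.074, 0.997, -0.001]
force: [-1.2, 1.0, 5.9]
grip_width: 0.149
21.042435065106467 -66.17177456279404 171.45632303965166
```

Push 78 mm, then small steps.

```bash
python3 -m pendant '[[0,0.003,0,0,0,0,-1],[0,0.006,0,0,0,0,-1],[0,0.006,0,0,0,0,-1],[0,0.006,0,0,0,0,-1],[0,0.006,0,0,0,0,-1]]' 80
python3 -m pendant '[[0,0.006,0,0,0,0,-1],[0,0.006,0,0,0,0,-1],[0,0.006,0,0,0,0,-1],[0,0.006,0,0,0,0,-1],[0,0.006,0,0,0,0,-1]]'
python3 -m pendant '[[0,0.006,0,0,0,0,-1],[0,0.006,0,0,0,0,-1],[0,0.005,0,0,0,0,-1],[0,0.003,0,0,0,0,-1],[0,0.001,0,0,0,0,-1]]'
python3 -m pendant '[[0,0.001,0,0,0,0,-1],[0,0.001,0,0,0,0,-1],[0,0.001,0,0,0,0,-1],[0,0.001,0,0,0,0,-1],[0,0.001,0,0,0,0,-1]]'
python3 - <<'E'
from h import *
o=telemetry.get_obs();d=o['position'][:2]-U;print(d@ux,d@uy,yaw(o),o['force'])
E
```

```text
t: 39.38
position: [567.6, -253.4, 146.4]
ee_rot: [0.001, 0.076, 0.997, -0.003]
force: [-3.0, -8.7, 3.9]
grip_width: 0.153
t: 39.8
position: [572.1, -223.7, 146.5]
ee_rot: [0.001, 0.076, 0.997, -0.003]
force: [-2.1, -9.6, 4.5]
grip_width: 0.153
t: 40.22
position: [575.4, -202.4, 146.4]
ee_rot: [0.001, 0.075, 0.997, -0.003]
force: [-2.0, -9.1, 4.0]
grip_width: 0.148
t: 40.63
position: [576.1, -197.9, 146.4]
ee_rot: [0.001, 0.075, 0.997, -0.003]
force: [-1.6, -9.3, 4.4]
grip_width: 0.152
20.92155838550214 14.007989289690132 171.35669909574904 [-1.56326573 -9.324228    4.39134782]
```

```bash
python3 -m pendant '[[0,0.001,0,0,0,0,-1],[0,0.001,0,0,0,0,-1],[0,0.001,0,0,0,0,-1],[0,0,0,0,0,0,-1],[0,0,0,0,0,0,-1]]'
python3 -m pendant '[[0,0.001,0,0,0,0,-1],[0,0.001,0,0,0,0,-1],[0,0.001,0,0,0,0,-1],[0,0,0,0,0,0,-1],[0,0,0,0,0,0,-1]]'
python3 - <<'E'
from h import *
o=telemetry.get_obs();d=o['position'][:2]-U;print(d@ux,d@uy,yaw(o),o['force'])
E
```

```text
t: 41.05
position: [576.6, -194.7, 146.4]
ee_rot: [0.001, 0.075, 0.997, -0.003]
force: [-0.9, -8.2, 4.8]
grip_width: 0.152
t: 41.47
position: [576.6, -194.2, 146.5]
ee_rot: [0.001, 0.076, 0.997, -0.005]
force: [-3.1, -16.3, 3.3]
grip_width: 0.149
20.893067491105572 17.659063470533365 171.2733437994107 [ -3.11543275 -16.33208905   3.31365194]
```

```bash
python3 -m pendant '[[0,0.001,0,0,0,0,-1],[0,0.001,0,0,0,0,-1],[0,0,0,0,0,0,-1],[0,0,0,0,0,0,-1],[0,0,0,0,0,0,-1]]'
python3 -m pendant '[[0,0,0,0,0,0,-0.4],[0,0,0,0,0,0,0],[0,0,0,0,0,0,0.5],[0,0,0,0,0,0,0.5],[0,0,0,0,0,0,0.5]]' 30
python3 -m pendant '[[0,0,-0.01,0,0,0,0.5],[0,0,-0.02,0,0,0,0.5],[0,0,-0.03,0,0,0,1],[0,0,-0.03,0,0,0,1],[0,0.02,-0.03,0,0,0,1]]'
python3 -m pendant '[[0,0.025,-0.03,0,0,0,1],[0,0.02,-0.03,0,0,0,1],[0,0,-0.03,0,0,0,1],[0,0,-0.03,0,0,0,1],[0,0,0,0,0,0,-1]]'
python3 -m pendant '[[0,0,0,0,0,0,-1],[0,0,0,0,0,0,-1],[0,0,0,0,0,0,-1],[0,0,0,0,0,0,-1],[0,0,0,0,0,0,-1]]'
python3 - <<'E'
from h import *
im,o=snap('wrist','w18');print(o['position'])
c=im[70:270,130:400];cv2.imwrite('pics/w18c.png',cv2.resize(c,None,fx=2.9,fy=2.9,interpolation=cv2.INTER_CUBIC)[:,:,::-1])
plan(U+(-82)*ux+(-61.3+27)*uy,175,171.2)
E
```

```text
t: 41.88
position: [576.7, -194.2, 146.5]
ee_rot: [0.001, 0.077, 0.997, -0.007]
force: [-4.8, -22.1, 2.6]
grip_width: 0.152
t: 42.3
position: [576.7, -186.0, 144.8]
ee_rot: [-0.0, 0.074, 0.997, 0.0]
force: [0.3, -0.0, 0.3]
grip_width: 0.751
t: 42.72
position: [579.4, -168.9, 266.8]
ee_rot: [0.0, 0.076, 0.997, -0.001]
force: [1.0, -0.3, 0.3]
grip_width: 0.998
t: 43.13
position: [588.1, -121.9, 392.6]
ee_rot: [0.005, 0.074, 0.997, -0.001]
force: [-0.9, 1.9, -0.4]
grip_width: 0.884
t: 43.55
position: [585.9, -122.3, 383.7]
ee_rot: [-0.001, 0.074, 0.997, 0.0]
force: [0.6, 0.1, 0.1]
grip_width: 0.142
[ 585.8968572  -122.34342151  383.72638141]
pos [ 586.  -122.4  384. ] turn 0.3 shift x 101.1 y -124.4 z 209.0
```

View pics/w18c.png

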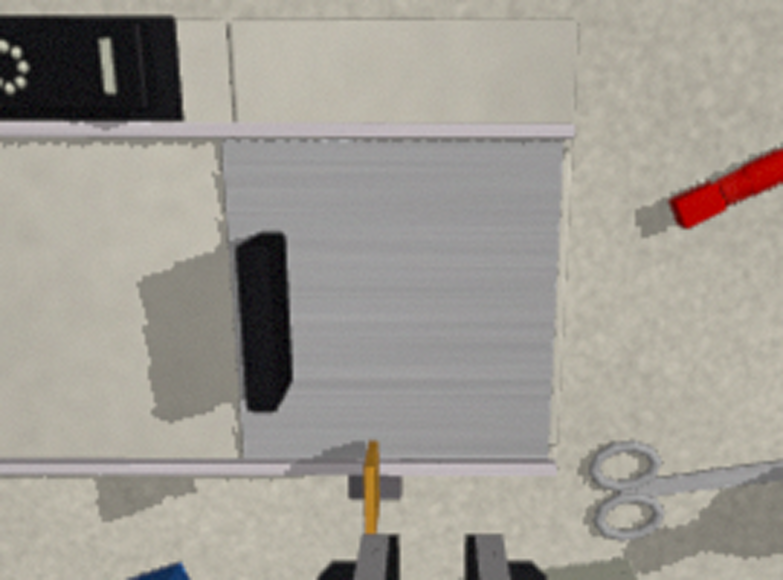

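The shutter is shut against its stop. The hard stop came at handle y 17.7, so the edge is at 147.7 against the wall at 148. Next is the rocker's +y half.

```bash
python3 -m pendant '[[0.0202,-0.0249,0.01,0,0,0,-1],[0.0202,-0.0249,0.01,0,0,0,-1],[0.0202,-0.0249,0.02,0,0,0,-1],[0.0202,-0.0249,0.02,0,0,0,-1],[0.0202,-0.0249,0.02,0,0,0,-1]]'
python3 -m pendant '[[0,0,0.03,0,0,0,-1],[0,0,0.03,0,0,0,-1],[0,0,0.03,0,0,0,-1],[0,0,0.03,0,0,0,-1],[0,0,0,0,0,0,-1]]'
python3 -m pendant '[[0,0,0,0,0,0,-1],[0,0,0,0,0,0,-1],[0,0,0,0,0,0,-1],[0,0,0,0,0,0,-1],[0,0,0,0,0,0,-1]]'
python3 - <<'E'
from h import *
im,o=snap('wrist','w19');print(o['force'])
plan(U+(-82)*ux+(-34.3)*uy,145,171.2)
E
```

```text
t: 44.02
position: [466.7, -231.1, 303.9]
ee_rot: [0.0, 0.074, 0.997, -0.0]
force: [1.2, -0.9, -0.3]
grip_width: -0.001
t: 44.43
position: [464.3, -228.4, 179.4]
ee_rot: [-0.004, 0.075, 0.997, 0.003]
force: [-0.8, 1.2, -0.4]
grip_width: -0.0
t: 44.85
position: [468.9, -231.0, 186.4]
ee_rot: [0.001, 0.074, 0.997, -0.001]
force: [0.2, 0.9, -0.4]
grip_width: -0.001
[ 0.16717984  0.93074973 -0.38186831]
pos [ 468.7 -230.9  186.1] turn 0.3 shift x 1.8 y 0.7 z 41.1
```

```bash
python3 -m pendant '[[0.002,0.0005,0.01,0,0,0,-1],[0,0,0.01,0,0,0,-1],[0,0,0.006,0,0,0,-1],[0,0,0.004,0,0,0,-1],[0,0,0.003,0,0,0,-1]]'
python3 -m pendant '[[0,0,0.003,0,0,0,-1],[0,0,0.003,0,0,0,-1],[0,0,0.002,0,0,0,-1],[0,0,0,0,0,0,-1],[0,0,0,0,0,0,-1]]'
python3 -m pendant '[[0,0,-0.01,0,0,0,-1],[0,0,-0.015,0,0,0,-1],[0,0,-0.02,0,0,0,-1],[0,0,-0.03,0,0,0,-1],[0,0,-0.03,0,0,0,-1]]'
python3 -m pendant '[[0,0,-0.03,0,0,0,-1],[0,0,-0.03,0,0,0,-1],[0,0,-0.03,0,0,0,-1],[0,0,-0.02,0,0,0,-1],[0,0,0,0,0,0,-1]]'
python3 -m pendant '[[0,0,0,0,0,0,-1],[0,0,0,0,0,0,-1],[0,0,0,0,0,0,-1],[0,0,0,0,0,0,-1],[0,0,0,0,0,0,-1]]'
python3 - <<'E'
from h import *
im,o=snap('wrist','w20');print(o['position'],o['t'],o['force'])
c=im[60:260,180:400];c=cv2.resize(c,(520,473),interpolation=cv2.INTER_CUBIC)
d=load('w18')[0][60:260,60:200];d=cv2.resize(d,(270,386));p=np.zeros((473,270,3),np.uint8);p[:386]=d
cv2.imwrite('pics/m20.png',np.hstack([c,p])[:,:,::-1])
E
```

```text
t: 45.32
position: [466.0, -229.5, 151.4]
ee_rot: [-0.0, 0.074, 0.997, 0.0]
force: [0.0, 1.0, 0.4]
grip_width: 0.001
t: 45.73
position: [466.2, -229.9, 144.4]
ee_rot: [0.0, 0.074, 0.997, -0.0]
force: [-1.8, 1.1, 4.3]
grip_width: 0.002
t: 46.15
position: [465.5, -229.5, 250.0]
ee_rot: [-0.001, 0.074, 0.997, 0.0]
force: [-0.3, -0.1, 0.1]
grip_width: -0.001
t: 46.57
position: [467.7, -230.9, 364.4]
ee_rot: [0.004, 0.074, 0.997, -0.002]
force: [1.0, 0.3, 0.0]
grip_width: 0.002
t: 46.98
position: [465.7, -229.5, 357.9]
ee_rot: [-0.001, 0.074, 0.997, 0.0]
force: [-0.8, -0.3, 0.1]
grip_width: 0.002
[ 465.71967308 -229.45654378  357.920057  ] 46.9833 [-0.82553492 -0.29045554  0.05809656]
```

View pics/m20.png

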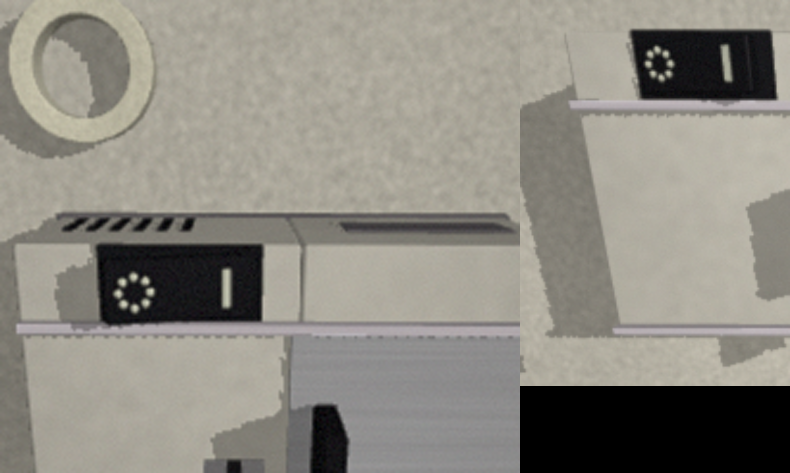

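The dots half is raised again, with its lower corner over the rail and its shadow on the left as at the start. The rocker is on, the shutter is shut and the arm is clear. Handing in.

```bash
python3 -c "
from cell import ctrl
print(ctrl.finish_job())"
```

```text
the job is handed in; nothing more can be done
None
```

I did the whole sequence in order and handed the job in at about 47 s. No verdict came back, so success rests on my own checks below.

- **Rocker off:** After the press, the dots half sat lower than the other half in the wrist picture. It had been the higher half before.
- **Shutter at the marker:** Seen from straight above, the leading edge was within about 1.5 mm of the brass blade. It showed no visible shift after each drop.
- **Tubes:** I found four loose tubes and put all four in the well. The last wrist picture showed them there, and the scene camera showed none left on the bench. I left the red and blue look-alikes, pot, bottle, tape and scissors alone.
- **Shutter shut:** I pushed it to its hard stop, where the force rose from 9 N to 22 N with no further movement. That puts the leading edge at about 148 mm, level with the end wall, and the picture agrees.
- **Rocker on:** The last picture shows the dots half raised again and the arm clear above the unit, touching nothing.

No checks failed. Early tube readings from the scene and wrist cameras differed by up to about 5 mm and a few degrees. I measured each tube again from above before gripping it, except that the first one's angle came from the earlier readings.

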